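# Butt and lock box-section tubes in a weld fit-up jig

### The job

Load every loose piece of box-section tube from the rubber mat into the fit-up jig, one to a lane in any lanes, lying flat and pushed tight against the stop block with no gap, and have them all still so at the end. When all are in, take the mallet and drive the sprung lock pin of each loaded lane fully home with it (never with the gripper), then stand the mallet back on its rest as you found it. Last, report the jig ready on the control box: press the small key fully in and let it go, then the large key; leave the can, wrench and square where they are.

Things in the scene. Friction and masses are not known exactly. Their poses are not given: they have to be found in the camera images.
- tube1: loose piece of square-cut steel box-section tube, 110 mm long (its x), 40 mm wide (its y), 34 mm high, about 0.4 kg, all alike; three or four of them lie flat on the black rubber mat (4 mm thick), the others are absent. Origin: centre of its underside, z up; either end may go first
- tube2: loose piece of square-cut steel box-section tube, 110 mm long (its x), 40 mm wide (its y), 34 mm high, about 0.4 kg, all alike; three or four of them lie flat on the black rubber mat (4 mm thick), the others are absent. Origin: centre of its underside, z up; either end may go first
- tube3: loose piece of square-cut steel box-section tube, 110 mm long (its x), 40 mm wide (its y), 34 mm high, about 0.4 kg, all alike; three or four of them lie flat on the black rubber mat (4 mm thick), the others are absent. Origin: centre of its underside, z up; either end may go first
- tube4: loose piece of square-cut steel box-section tube, 110 mm long (its x), 40 mm wide (its y), 34 mm high, about 0.4 kg, all alike; three or four of them lie flat on the black rubber mat (4 mm thick), the others are absent. Origin: centre of its underside, z up; either end may go first
- jig: grey fit-up jig, fixed: plate 250 x 372 x 20 mm, four lanes along its x, 88 mm apart. A lane is 50 mm wide between flat ribs 6 mm high (x -125 to +45 mm), floor at z = 20 mm, near end open; at its far (+x) end stands a fixed steel stop block 40 mm wide, 34 high, 56 long (near face at x = 50 mm) with a lock pin in its top. Origin: centre of the underside
- dock1 (a point): station 1 (counted from the jig's +y side): centre of the lower edge of the stop block's near face, on the lane floor. Axes as the jig's: x along the lane towards and through the stop block, y across, z up. A tube butted home has its origin at x = -55 mm, y about 0, z = 0 here
- dock2 (a point): station 2 (counted from the jig's +y side): centre of the lower edge of the stop block's near face, on the lane floor. Axes as the jig's: x along the lane towards and through the stop block, y across, z up. A tube butted home has its origin at x = -55 mm, y about 0, z = 0 here
- dock3 (a point): station 3 (counted from the jig's +y side): centre of the lower edge of the stop block's near face, on the lane floor. Axes as the jig's: x along the lane towards and through the stop block, y across, z up. A tube butted home has its origin at x = -55 mm, y about 0, z = 0 here
- dock4 (a point): station 4 (counted from the jig's +y side): centre of the lower edge of the stop block's near face, on the lane floor. Axes as the jig's: x along the lane towards and through the stop block, y across, z up. A tube butted home has its origin at x = -55 mm, y about 0, z = 0 here
- pin1: lock pin 1, sprung, in the top of the stop block: a round steel head 26 mm across, 28 mm beyond dock1 along x. Origin: centre of the head's top. Up, it is 64 mm above the lane floor; fully home, 46 mm (travel 18 mm). Takes about 6 to 9 N to drive and stays where it is driven to. Axes as the jig's
- pin2: lock pin 2, sprung, in the top of the stop block: a round steel head 26 mm across, 28 mm beyond dock2 along x. Origin: centre of the head's top. Up, it is 64 mm above the lane floor; fully home, 46 mm (travel 18 mm). Takes about 6 to 9 N to drive and stays where it is driven to. Axes as the jig's
- pin3: lock pin 3, sprung, in the top of the stop block: a round steel head 26 mm across, 28 mm beyond dock3 along x. Origin: centre of the head's top. Up, it is 64 mm above the lane floor; fully home, 46 mm (travel 18 mm). Takes about 6 to 9 N to drive and stays where it is driven to. Axes as the jig's
- pin4: lock pin 4, sprung, in the top of the stop block: a round steel head 26 mm across, 28 mm beyond dock4 along x. Origin: centre of the head's top. Up, it is 64 mm above the lane floor; fully home, 46 mm (travel 18 mm). Takes about 6 to 9 N to drive and stays where it is driven to. Axes as the jig's
- mallet: mallet on its rest: black rubber head, an upright cylinder 48 mm across, 80 mm high, flat striking face below; wooden handle 24 mm wide, 26 mm high, sticks out level along its -x from x = -22 to -187 mm, its middle 40 mm above the lower face. 0.4 kg, centre of mass about 16 mm behind the head's axis. Origin: centre of the lower face, z up
- mallet_grip (a point): point in the middle of the mallet's handle close to the head, 48 mm behind the head's axis, 40 mm above the lower face; axes as the mallet's (grip across y)
- rest_spot (a point): where the mallet's lower face stands on its fixed wooden rest, a 245 x 70 mm board 12 mm thick (point on its top surface); x as the parked mallet's x. A fork (two cheeks 38 mm apart, tops 42 mm above this point, with a saddle 27 mm above it between them) holds the handle's tail, 165 mm behind this point along -x
- can: spray can 60 mm across, 160 mm high, bystander; origin at the centre of its foot
- wrench: wrench 200 mm long lying on the bench, bystander
- square: flat steel try square, 130 x 100 mm, lying on the bench, bystander
- panel: grey control box, fixed, 70 x 130 x 35 mm, beyond the jig's far edge, with two black round spring keys side by side in its top: a small one towards its +y end and a large one. Origin: centre of the underside
- key_small (a joint): travel of the small key: 0 out, 0.006 m pressed fully in; springs back; about 5 N
- key_large (a joint): travel of the large key: 0 out, 0.006 m pressed fully in; springs back; about 5 N
- key_small_top (a point): centre of the top of the small key, 22 mm across
- key_large_top (a point): centre of the top of the large key, 38 mm across

How it is judged (in metres and radians):
On the way, in this order (a step that is already met when the one before it is completed fails the run):
1. every tube present lies in a lane, butted against its stop block, one to a lane (((x of tube1 in the frame of dock1 between -0.058 and -0.05 m and y of tube1 in the frame of dock1 between -0.008 and 0.008 m and z of tube1 in the frame of dock1 between -0.004 and 0.004 m and angle between the x axis of tube1 and the x axis of dock1, either way round below 0.08 rad and angle between tube1's own z axis and vertical below 0.08 rad) or (x of tube1 in the frame of dock2 between -0.058 and -0.05 m and y of tube1 in the frame of dock2 between -0.008 and 0.008 m and z of tube1 in the frame of dock2 between -0.004 and 0.004 m and angle between the x axis of tube1 and the x axis of dock2, either way round below 0.08 rad and angle between tube1's own z axis and vertical below 0.08 rad) or (x of tube1 in the frame of dock3 between -0.058 and -0.05 m and y of tube1 in the frame of dock3 between -0.008 and 0.008 m and z of tube1 in the frame of dock3 between -0.004 and 0.004 m and angle between the x axis of tube1 and the x axis of dock3, either way round below 0.08 rad and angle between tube1's own z axis and vertical below 0.08 rad) or (x of tube1 in the frame of dock4 between -0.058 and -0.05 m and y of tube1 in the frame of dock4 between -0.008 and 0.008 m and z of tube1 in the frame of dock4 between -0.004 and 0.004 m and angle between the x axis of tube1 and the x axis of dock4, either way round below 0.08 rad and angle between tube1's own z axis and vertical below 0.08 rad)) and ((x of tube2 in the frame of dock1 between -0.058 and -0.05 m and y of tube2 in the frame of dock1 between -0.008 and 0.008 m and z of tube2 in the frame of dock1 between -0.004 and 0.004 m and angle between the x axis of tube2 and the x axis of dock1, either way round below 0.08 rad and angle between tube2's own z axis and vertical below 0.08 rad) or (x of tube2 in the frame of dock2 between -0.058 and -0.05 m and y of tube2 in the frame of dock2 between -0.008 and 0.008 m and z of tube2 in the frame of dock2 between -0.004 and 0.004 m and angle between the x axis of tube2 and the x axis of dock2, either way round below 0.08 rad and angle between tube2's own z axis and vertical below 0.08 rad) or (x of tube2 in the frame of dock3 between -0.058 and -0.05 m and y of tube2 in the frame of dock3 between -0.008 and 0.008 m and z of tube2 in the frame of dock3 between -0.004 and 0.004 m and angle between the x axis of tube2 and the x axis of dock3, either way round below 0.08 rad and angle between tube2's own z axis and vertical below 0.08 rad) or (x of tube2 in the frame of dock4 between -0.058 and -0.05 m and y of tube2 in the frame of dock4 between -0.008 and 0.008 m and z of tube2 in the frame of dock4 between -0.004 and 0.004 m and angle between the x axis of tube2 and the x axis of dock4, either way round below 0.08 rad and angle between tube2's own z axis and vertical below 0.08 rad)) and ((x of tube3 in the frame of dock1 between -0.058 and -0.05 m and y of tube3 in the frame of dock1 between -0.008 and 0.008 m and z of tube3 in the frame of dock1 between -0.004 and 0.004 m and angle between the x axis of tube3 and the x axis of dock1, either way round below 0.08 rad and angle between tube3's own z axis and vertical below 0.08 rad) or (x of tube3 in the frame of dock2 between -0.058 and -0.05 m and y of tube3 in the frame of dock2 between -0.008 and 0.008 m and z of tube3 in the frame of dock2 between -0.004 and 0.004 m and angle between the x axis of tube3 and the x axis of dock2, either way round below 0.08 rad and angle between tube3's own z axis and vertical below 0.08 rad) or (x of tube3 in the frame of dock3 between -0.058 and -0.05 m and y of tube3 in the frame of dock3 between -0.008 and 0.008 m and z of tube3 in the frame of dock3 between -0.004 and 0.004 m and angle between the x axis of tube3 and the x axis of dock3, either way round below 0.08 rad and angle between tube3's own z axis and vertical below 0.08 rad) or (x of tube3 in the frame of dock4 between -0.058 and -0.05 m and y of tube3 in the frame of dock4 between -0.008 and 0.008 m and z of tube3 in the frame of dock4 between -0.004 and 0.004 m and angle between the x axis of tube3 and the x axis of dock4, either way round below 0.08 rad and angle between tube3's own z axis and vertical below 0.08 rad)) and ((x of tube4 in the frame of dock1 between -0.058 and -0.05 m and y of tube4 in the frame of dock1 between -0.008 and 0.008 m and z of tube4 in the frame of dock1 between -0.004 and 0.004 m and angle between the x axis of tube4 and the x axis of dock1, either way round below 0.08 rad and angle between tube4's own z axis and vertical below 0.08 rad) or (x of tube4 in the frame of dock2 between -0.058 and -0.05 m and y of tube4 in the frame of dock2 between -0.008 and 0.008 m and z of tube4 in the frame of dock2 between -0.004 and 0.004 m and angle between the x axis of tube4 and the x axis of dock2, either way round below 0.08 rad and angle between tube4's own z axis and vertical below 0.08 rad) or (x of tube4 in the frame of dock3 between -0.058 and -0.05 m and y of tube4 in the frame of dock3 between -0.008 and 0.008 m and z of tube4 in the frame of dock3 between -0.004 and 0.004 m and angle between the x axis of tube4 and the x axis of dock3, either way round below 0.08 rad and angle between tube4's own z axis and vertical below 0.08 rad) or (x of tube4 in the frame of dock4 between -0.058 and -0.05 m and y of tube4 in the frame of dock4 between -0.008 and 0.008 m and z of tube4 in the frame of dock4 between -0.004 and 0.004 m and angle between the x axis of tube4 and the x axis of dock4, either way round below 0.08 rad and angle between tube4's own z axis and vertical below 0.08 rad))), for 0.2 s.
2. the lock pin of every loaded lane is driven home, the tubes still butted (((x of tube1 in the frame of dock1 between -0.058 and -0.05 m and y of tube1 in the frame of dock1 between -0.008 and 0.008 m and z of tube1 in the frame of dock1 between -0.004 and 0.004 m and angle between the x axis of tube1 and the x axis of dock1, either way round below 0.08 rad and angle between tube1's own z axis and vertical below 0.08 rad and z of pin1 in the frame of tube1 below 0.0505 m) or (x of tube1 in the frame of dock2 between -0.058 and -0.05 m and y of tube1 in the frame of dock2 between -0.008 and 0.008 m and z of tube1 in the frame of dock2 between -0.004 and 0.004 m and angle between the x axis of tube1 and the x axis of dock2, either way round below 0.08 rad and angle between tube1's own z axis and vertical below 0.08 rad and z of pin2 in the frame of tube1 below 0.0505 m) or (x of tube1 in the frame of dock3 between -0.058 and -0.05 m and y of tube1 in the frame of dock3 between -0.008 and 0.008 m and z of tube1 in the frame of dock3 between -0.004 and 0.004 m and angle between the x axis of tube1 and the x axis of dock3, either way round below 0.08 rad and angle between tube1's own z axis and vertical below 0.08 rad and z of pin3 in the frame of tube1 below 0.0505 m) or (x of tube1 in the frame of dock4 between -0.058 and -0.05 m and y of tube1 in the frame of dock4 between -0.008 and 0.008 m and z of tube1 in the frame of dock4 between -0.004 and 0.004 m and angle between the x axis of tube1 and the x axis of dock4, either way round below 0.08 rad and angle between tube1's own z axis and vertical below 0.08 rad and z of pin4 in the frame of tube1 below 0.0505 m)) and ((x of tube2 in the frame of dock1 between -0.058 and -0.05 m and y of tube2 in the frame of dock1 between -0.008 and 0.008 m and z of tube2 in the frame of dock1 between -0.004 and 0.004 m and angle between the x axis of tube2 and the x axis of dock1, either way round below 0.08 rad and angle between tube2's own z axis and vertical below 0.08 rad and z of pin1 in the frame of tube2 below 0.0505 m) or (x of tube2 in the frame of dock2 between -0.058 and -0.05 m and y of tube2 in the frame of dock2 between -0.008 and 0.008 m and z of tube2 in the frame of dock2 between -0.004 and 0.004 m and angle between the x axis of tube2 and the x axis of dock2, either way round below 0.08 rad and angle between tube2's own z axis and vertical below 0.08 rad and z of pin2 in the frame of tube2 below 0.0505 m) or (x of tube2 in the frame of dock3 between -0.058 and -0.05 m and y of tube2 in the frame of dock3 between -0.008 and 0.008 m and z of tube2 in the frame of dock3 between -0.004 and 0.004 m and angle between the x axis of tube2 and the x axis of dock3, either way round below 0.08 rad and angle between tube2's own z axis and vertical below 0.08 rad and z of pin3 in the frame of tube2 below 0.0505 m) or (x of tube2 in the frame of dock4 between -0.058 and -0.05 m and y of tube2 in the frame of dock4 between -0.008 and 0.008 m and z of tube2 in the frame of dock4 between -0.004 and 0.004 m and angle between the x axis of tube2 and the x axis of dock4, either way round below 0.08 rad and angle between tube2's own z axis and vertical below 0.08 rad and z of pin4 in the frame of tube2 below 0.0505 m)) and ((x of tube3 in the frame of dock1 between -0.058 and -0.05 m and y of tube3 in the frame of dock1 between -0.008 and 0.008 m and z of tube3 in the frame of dock1 between -0.004 and 0.004 m and angle between the x axis of tube3 and the x axis of dock1, either way round below 0.08 rad and angle between tube3's own z axis and vertical below 0.08 rad and z of pin1 in the frame of tube3 below 0.0505 m) or (x of tube3 in the frame of dock2 between -0.058 and -0.05 m and y of tube3 in the frame of dock2 between -0.008 and 0.008 m and z of tube3 in the frame of dock2 between -0.004 and 0.004 m and angle between the x axis of tube3 and the x axis of dock2, either way round below 0.08 rad and angle between tube3's own z axis and vertical below 0.08 rad and z of pin2 in the frame of tube3 below 0.0505 m) or (x of tube3 in the frame of dock3 between -0.058 and -0.05 m and y of tube3 in the frame of dock3 between -0.008 and 0.008 m and z of tube3 in the frame of dock3 between -0.004 and 0.004 m and angle between the x axis of tube3 and the x axis of dock3, either way round below 0.08 rad and angle between tube3's own z axis and vertical below 0.08 rad and z of pin3 in the frame of tube3 below 0.0505 m) or (x of tube3 in the frame of dock4 between -0.058 and -0.05 m and y of tube3 in the frame of dock4 between -0.008 and 0.008 m and z of tube3 in the frame of dock4 between -0.004 and 0.004 m and angle between the x axis of tube3 and the x axis of dock4, either way round below 0.08 rad and angle between tube3's own z axis and vertical below 0.08 rad and z of pin4 in the frame of tube3 below 0.0505 m)) and ((x of tube4 in the frame of dock1 between -0.058 and -0.05 m and y of tube4 in the frame of dock1 between -0.008 and 0.008 m and z of tube4 in the frame of dock1 between -0.004 and 0.004 m and angle between the x axis of tube4 and the x axis of dock1, either way round below 0.08 rad and angle between tube4's own z axis and vertical below 0.08 rad and z of pin1 in the frame of tube4 below 0.0505 m) or (x of tube4 in the frame of dock2 between -0.058 and -0.05 m and y of tube4 in the frame of dock2 between -0.008 and 0.008 m and z of tube4 in the frame of dock2 between -0.004 and 0.004 m and angle between the x axis of tube4 and the x axis of dock2, either way round below 0.08 rad and angle between tube4's own z axis and vertical below 0.08 rad and z of pin2 in the frame of tube4 below 0.0505 m) or (x of tube4 in the frame of dock3 between -0.058 and -0.05 m and y of tube4 in the frame of dock3 between -0.008 and 0.008 m and z of tube4 in the frame of dock3 between -0.004 and 0.004 m and angle between the x axis of tube4 and the x axis of dock3, either way round below 0.08 rad and angle between tube4's own z axis and vertical below 0.08 rad and z of pin3 in the frame of tube4 below 0.0505 m) or (x of tube4 in the frame of dock4 between -0.058 and -0.05 m and y of tube4 in the frame of dock4 between -0.008 and 0.008 m and z of tube4 in the frame of dock4 between -0.004 and 0.004 m and angle between the x axis of tube4 and the x axis of dock4, either way round below 0.08 rad and angle between tube4's own z axis and vertical below 0.08 rad and z of pin4 in the frame of tube4 below 0.0505 m))), for 0.2 s.
3. with the mallet back on its rest, the small key is pressed in, the large one out (horizontal distance between mallet and rest_spot below 0.02 m and z of mallet in the frame of rest_spot between -0.004 and 0.006 m and angle between mallet's own z axis and vertical below 0.12 rad and angle between the x axis of mallet and the x axis of rest_spot, either way round below 0.15 rad and x of mallet_grip in the frame of rest_spot below 0 m and linear speed of mallet below 0.02 m/s and value of joint key_small above 0.004 m and value of joint key_large below 0.002 m), for 0.05 s.
4. then the large key is pressed in, the small one out (value of joint key_large above 0.004 m and value of joint key_small below 0.002 m), for 0.05 s.
At the end, for the whole second after the job is handed in: Every tube present lies flat in a lane, gap to its stop under 3 mm, within 8 mm of the lane's middle and 0.08 rad of its line; those lanes' pins are within 4.5 mm of fully home; the mallet stands upright on its rest within 20 mm and 0.15 rad of its spot, handle to the fork; all at rest (all of step 2 and linear speed of each of tube1, tube2, tube3, tube4, mallet below 0.02 m/s and horizontal distance between mallet and rest_spot below 0.02 m and z of mallet in the frame of rest_spot between -0.004 and 0.006 m and angle between mallet's own z axis and vertical below 0.12 rad and angle between the x axis of mallet and the x axis of rest_spot, either way round below 0.15 rad and x of mallet_grip in the frame of rest_spot below 0 m); the robot touches nothing.
It fails at once if the large key is pressed while the small one is in (value of joint each of key_small, key_large above 0.003 m).
It fails at once if a lock pin is pushed by the gripper or arm instead of the mallet (over 5 N) (contact force between any of the fingers, the arm and pin1 above 5 N or contact force between any of the fingers, the arm and pin2 above 5 N or contact force between any of the fingers, the arm and pin3 above 5 N or contact force between any of the fingers, the arm and pin4 above 5 N).
It fails at once if the can, wrench or square is displaced by more than 40 mm (distance of any of can, wrench, square from where it was at the start of the episode above 0.04 m).
Of tube1, tube2, tube3, tube4 only 3 to 4 are there at a start; the rules pass over those that are not, and their reading is None.
At some moment in a run one of tube1, tube2, tube3, tube4 may be knocked a few centimetres aside while the robot is not near it.
It also fails if it takes over 210 s, if anything falls off the work surface, if the arm or the gripper's body presses on something with over 40 N, if the wrist force passes 120 N, or if a joint passes its speed limit or range.

### The arm

A 6-joint arm with a two-finger parallel gripper is mounted at the origin on the work surface. World frame = base frame: x ahead of the robot, y to its left, z up, the work surface at z = 0. Lengths are in m, angles in degrees, forces in N, time in s.
With the tool pointing down it reaches from about 0.35 to 0.85 m from the base axis. Payload 8.1 kg.
Tool frame: the origin (TCP) lies on the centre line of the jaws, within the pads' length; the fingertips stand 19 mm ahead of it and the grasp point (between the pads) is the TCP; z points along the fingers, y is the line along which they close (so a half turn about z gives the same grasp; the last joint's range is limited). The gripper opens to 93 mm and grips with 3 to 60 N. Pads are 15 mm wide; open, the fingers measure 128 mm over their backs; the gripper's body (75 mm by 188 mm) begins 65 mm behind the grasp point.
Start: joints at [-74.737, 7.471, 85.268, -0, 87.261, -4.893], TCP at [0.207, -0.563, 0.238] pointing down, gripper open.
Joint ranges: [-169.43, 169.43], [-51.17, 129.36], [1.28, 143.12], [-76.62, 256.62], [0, 156.53], [-152.29, 152.29]. Speed limits (degrees/s): [136.94, 136.94, 159.86, 180, 180, 180].

### API

Orientations are given as a 3x3 rotation matrix whose columns are the frame's x, y, z axes.
In Python, from station import ctrl gives the robot as it stands.
- The arm moves only by the tool send_rows, never from a script. Its argument "rows" is a list of rows, each a list of 2 entries, a list of its own where there are three numbers: the shift along the tool's x, y, z in mm, then the turn about the tool's z in rad. A call has 1 to 8 rows; each row shifts and turns the commanded pose from where the row before left it, along the tool's axes as they then stand; what a row does not reach is not made up. A row lasts 1/12 s, in which the tool goes at most 41.7 mm and 7.16 degrees, less where a joint would pass 70% of its speed; a pose out of reach is approached as far as the arm can. A call is refused whole if a number of a shift passes 41.7 or a number of a turn 0.125, either way. A call with a gripper value outside its range is refused whole. "hand" is the closure, from -1 (fully open) to 1 (shut), set as the call begins (left out, the last holds). The fingers move at their own pace and stop on an object; "squeeze" is the grip in N (left out, the last holds). Time passes only in rows, so rows that do not move let the fingers close. It gives the time, the measured TCP pose, the force, the opening and the grip force at its end, in the units of the state.
- ctrl.sense(): the state, without advancing time (a new reading comes with each control period).
- ctrl.read_camera(name): name is "scene" or "top" or "wrist"; returns (picture, depth): 400x640x3 uint8, blue, green, red; 400x640 float32, m along the optical axis (not along the pixel's ray), 0 where there is no reading.
- ctrl.camera_model(name): a dict with "camera_matrix" (3x3 intrinsics, pixels), "k1" (the pictures are not rectified: a ray, as slopes to the right and down, at radius r is drawn at 1 + k1 r^2 times it, then the intrinsics apply), "xyz" and "rotation" of the camera in the world. Camera axes: x right, y down, z forward; pixel columns grow to the right and rows downward; lengths in m; the calibration is good to about 2 mm. A picture is of the moment at which its call begins: read the wrist's pose just before it. camera_model takes no time and is no camera call; for the wrist camera it gives the pose at the moment of the call.
- ctrl.sign_off(): hands the job in; it is judged then, once.
Trained networks look in the newest picture that a camera, given by its name, has taken for a name from the list of things; names that differ only in an ending like _2 or _b are one class to them, and where a whole thing is asked for, a point or a joint stands for the part that bears it (a point fixed in the world has none). Each returns a list of dicts, best first, with "confidence" (0 to 1); they miss things now and then, are a little off and sometimes report something else, mostly with a low value. They report only what shows in the picture. A call takes as long as a camera call.
- ctrl.recognise(thing, camera): "location" ([x, y, z] in m, in the coordinates of the camera as it stood for that picture, good to about 4 mm: the middle of the surface that is visible of it).
The state is a dict: "time": time; "qpos": joint angles; "joint_vel": joint speeds; "effort": joint torques, N m; "position": TCP position; "tool_rot": TCP orientation; "contact_force": force on the tool from outside, world axes, zero at the start; "torque": the same for the moment, N m; "finger_gap": opening from 0.0 (shut) to 1.0 (fully open); "grip_force": force on a finger pad.
Only numpy, scipy, OpenCV 4.12 (cv2) and the standard library are available. Lean on these libraries where they do the work, as an engineer would, in place of code of your own. Each camera call takes 0.05 s, during which the arm holds its last target. There are 200 camera calls.

## Working session

There is one attempt and no reset: what is moved stays moved. The work goes in short steps, Python scripts to look and compute and a tool call to move; the robot and the scene stay as the last step left them, time stands still between calls to the robot, and variables do not carry over. Pictures are saved under pics/ and viewed, at most 14 in all, crops included, and the job is handed in when it is done.

Besides the shell and the picture viewer there is one more tool, called after ">>>" in YAML: its name, and indented under it one key for each argument. send_rows: Moves the arm, as the interface text tells. Its arguments: {"type":"object","properties":{"rows":{"type":"array"},"hand":{"type":"number"},"squeeze":{"type":"number"}},"required":["rows"]}

```bash
mkdir -p pics; ls; cat > h.py <<'E'
import numpy as np, cv2
from station import ctrl
def shot(cam,fn=None):
    m=ctrl.camera_model(cam); im,d=ctrl.read_camera(cam)
    if fn: cv2.imwrite('pics/'+fn,im)
    return m,im,d
def rays(m,uv):
    K=np.array(m['camera_matrix'],float)
    uv=np.atleast_2d(np.array(uv,float)); p=(uv-K[:2,2])/[K[0,0],K[1,1]]
    q=p.copy()
    for _ in range(20): q=p/(1+m['k1']*(q**2).sum(1,keepdims=True))
    return np.c_[q,np.ones(len(q))]
def pts(m,uv,dep):  # pixel + depth -> world
    return (rays(m,uv)*np.reshape(dep,(-1,1)))@np.array(m['rotation']).T+np.array(m['xyz'])
def onplane(m,uv,z):
    r=rays(m,uv)@np.array(m['rotation']).T; c=np.array(m['xyz'])
    return c+r*((z-c[2])/r[:,2:3])
def w(m,loc): return np.array(m['rotation'])@np.array(loc)+np.array(m['xyz'])
def cloud(m,d):
    v,u=np.mgrid[0:d.shape[0],0:d.shape[1]]; ok=d>0
    P=np.full(d.shape+(3,),np.nan); P[ok]=pts(m,np.c_[u[ok],v[ok]],d[ok]); return P
E
python3 - <<'E'
from h import *
np.set_printoptions(precision=4,suppress=True)
for c in('top','scene'):
    m,im,d=shot(c,c+'0.png'); print(c,m)
    if c=='top':
        np.save('top0d.npy',d)
        for t in('tube1','jig','pin1','mallet','rest_spot','panel','key_small','key_large','can','wrench','square','mallet_grip','key_small_top'):
            try: print(t,[(np.round(w(m,r['location']),3).tolist(),round(r['confidence'],2)) for r in ctrl.recognise(t,c)])
            except Exception as e: print(t,e)
print(ctrl.sense())
E
```

```text
pics
top {'camera_matrix': array([[393.7224,   0.    , 317.5505],
       [  0.    , 393.7224, 199.9404],
       [  0.    ,   0.    ,   1.    ]]), 'k1': -0.08740480577580705, 'xyz': array([ 0.5   , -0.0795,  1.3664]), 'rotation': array([[ 0.0063, -0.9965,  0.0838],
       [-0.9998, -0.008 , -0.0204],
       [ 0.021 , -0.0836, -0.9963]])}
tube1 [([0.53, 0.176, 0.038], 0.79), ([0.45, 0.347, 0.037], 0.72), ([0.401, 0.185, 0.035], 0.69)]
jig [([0.466, -0.201, 0.02], 0.74)]
pin1 [([0.55, -0.07, 0.086], 0.56), ([0.544, -0.243, 0.081], 0.54), ([0.544, -0.159, 0.081], 0.39)]
mallet [([0.679, 0.139, 0.069], 0.84)]
rest_spot [([0.67, 0.154, 0.01], 0.85)]
panel [([0.693, -0.06, 0.04], 0.92)]
key_small []
key_large [([0.691, -0.088, 0.058], 0.47)]
can [([0.508, -0.514, 0.152], 0.73), ([0.78, 0.099, 0.003], 0.67)]
wrench [([0.778, 0.098, 0.004], 0.65), ([0.461, -0.198, 0.018], 0.64)]
square [([0.744, -0.243, 0.005], 0.67), ([0.529, 0.175, 0.035], 0.57)]
mallet_grip [([0.684, 0.139, 0.065], 0.7), ([0.778, 0.098, 0.002], 0.39)]
key_small_top []
scene {'camera_matrix': array([[367.7573,   0.    , 320.7537],
       [  0.    , 367.7573, 201.8138],
       [  0.    ,   0.    ,   1.    ]]), 'k1': 0.010023001085520766, 'xyz': array([ 1.3741, -0.1359,  0.6512]), 'rotation': array([[ 0.0566,  0.6077, -0.7921],
       [ 0.9984, -0.0301,  0.0482],
       [ 0.0054, -0.7936, -0.6085]])}
{'time': 0.75, 'qpos': array([-74.7354,   7.4699,  85.2638,   0.0008,  87.2608,  -4.8921]), 'joint_vel': array([-0.0415, -0.0371,  0.0448,  0.0275, -0.1104, -0.0182]), 'effort': array([ -0.0023, -55.9662, -49.2001,   0.0767,   0.0226,   0.    ]), 'position': array([ 0.2068, -0.5633,  0.2377]), 'tool_rot': array([[ 0.9388,  0.3446,  0.    ],
       [ 0.3446, -0.9388, -0.0001],
       [ 0.    ,  0.0001, -1.    ]]), 'contact_force': array([ 0.0137, -0.5562,  0.2031]), 'torque': array([0.0133, 0.0213, 0.0068]), 'grip_force': 0.0, 'finger_gap': 0.9994556214198377}
```

View pics/top0.png

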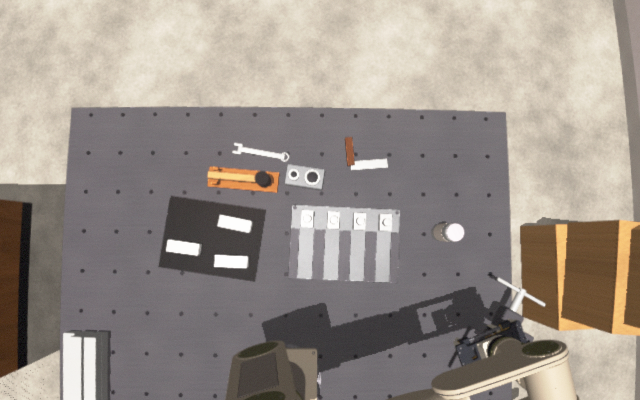

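View pics/scene0.png

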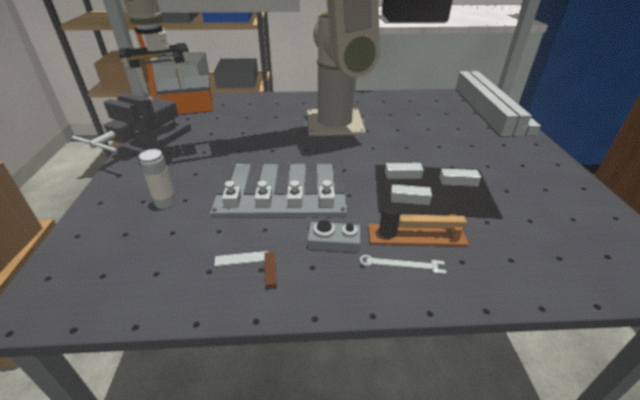

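The pictures show three white tubes on the mat, around top pixels (235,224), (184,248) and (231,262). The jig spans (290-400, 207-282), with its pins along row ~220. The mallet head is at (263,179) with its handle to the left, and the keys are at (294,174) for the small one and (313,177) for the large one. Next I'll fit precise poses.

```bash
cat > fit.py <<'E'
from h import *
np.set_printoptions(precision=4,suppress=True)
m=ctrl.camera_model('top'); im=cv2.imread('pics/top0.png'); d=np.load('top0d.npy')
P=cloud(m,d); hsv=cv2.cvtColor(im,cv2.COLOR_BGR2HSV)
def comps(mask,amin):
    n,l,s,c=cv2.connectedComponentsWithStats(mask.astype(np.uint8))
    return [(l==i) for i in range(1,n) if s[i,4]>=amin]
def rect(msk,z):
    v,u=np.nonzero(msk); 
    X=onplane(m,np.c_[u,v],z)[:,:2]
    (cx,cy),(a,b),ang=cv2.minAreaRect((X*1000).astype(np.float32))
    if a<b: a,b=b,a; ang+=90
    return np.round([cx,cy,a,b,(ang+90)%180-90],1)
g=hsv[...,2]
print('tubes'); 
reg=np.zeros(g.shape,bool); reg[195:285,155:270]=1
for k in comps(reg&(g>150),60): print(rect(k,0.038),np.nanmedian(P[k][:,2]))
# jig: points of depth at z about .02
x0=(P[...,0]>.3)&(P[...,0]<.65)&(P[...,1]<0.02)&(P[...,1]>-.42)
j=x0&(P[...,2]>.012)&(P[...,2]<.032)
for k in comps(j,400): print('jig',rect(k,0.02),k.sum())
h=x0&(P[...,2]>.044)
for k in comps(h,10): print('block',rect(k,.054),k.sum(),np.nanmean(P[k],0))
# mallet head, handle, panel
mm=(P[...,0]>.6)&(P[...,0]<.75)&(P[...,1]>.03)&(P[...,1]<.35)
for nm,lo,hi,z in(('head',.08,.11,.092),('handle',.05,.08,.065),('board',.006,.02,.012)):
    for k in comps(mm&(P[...,2]>lo)&(P[...,2]<hi),15): print(nm,rect(k,z),k.sum(),np.nanmean(P[k],0))
pp=(P[...,0]>.62)&(P[...,0]<.75)&(P[...,1]>-.16)&(P[...,1]<.03)
for k in comps(pp&(P[...,2]>.025),15): print('panel',rect(k,.037),k.sum(),np.nanmean(P[k],0))
E
python3 fit.py
python3 - <<'E'
import cv2
im=cv2.imread('pics/top0.png')[130:290,150:410]
cv2.imwrite('pics/crop.png',cv2.resize(im,None,fx=3,fy=3,interpolation=cv2.INTER_CUBIC))
E
```

```text
tubes
[530.3 173.7 113.8  42.8  79.3] 0.037025151641967624
[449.  347.  113.7  42.2  82.8] 0.03709219565623878
[403.5 183.9 113.   41.1  87.8] 0.03705840496761226
jig [ 465.9 -200.2  374.7  251.3   87.7] 7149
block [549.7 -71.5  53.3  40.    0.4] 204 [ 0.5494 -0.0703  0.0606]
block [ 547.  -158.3   53.4   40.1    0.3] 204 [ 0.5465 -0.1576  0.0603]
block [ 542.6 -245.3   56.7   40.3   -0.2] 204 [ 0.5423 -0.245   0.0609]
block [ 538.1 -332.9   53.9   40.6   -0.4] 204 [ 0.5381 -0.3328  0.0613]
head [679.1  79.4  45.8  42.8 -89.5] 162 [0.6788 0.0779 0.091 ]
handle [713.9 235.9  17.    6.8 -89.7] 15 [0.7154 0.2391 0.0531]
handle [684.9 182.6 161.9  25.3  85.2] 344 [0.6856 0.1846 0.0636]
handle [668.   65.8  42.3  14.3 -44. ] 20 [0.6673 0.0647 0.0648]
handle [666.1 240.   20.5   9.2  79.1] 18 [0.6675 0.243  0.0536]
board [720.6 264.5  17.5  14.    1.9] 17 [0.7197 0.2641 0.0124]
board [711.5 168.7 130.   16.1  84.9] 162 [0.712  0.1693 0.0113]
board [684.8 152.8 243.6  72.1  85.6] 548 [0.6686 0.1289 0.0114]
panel [693.5 -60.8 129.3  70.2  81.9] 772 [ 0.693  -0.0608  0.0405]
```

View pics/crop.png

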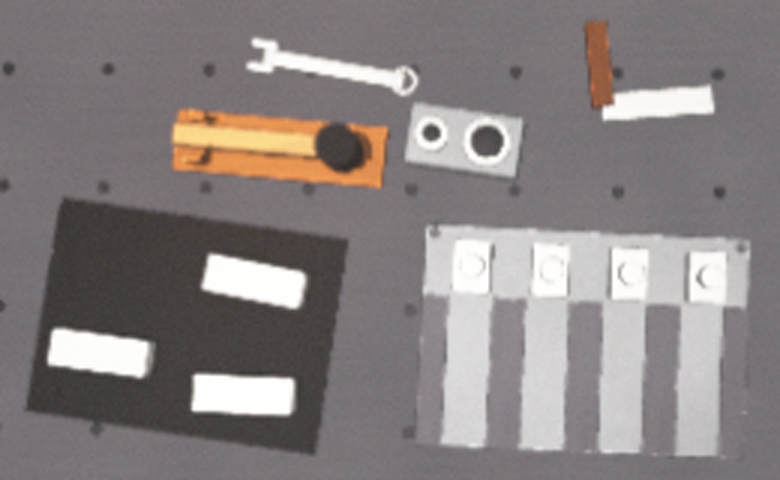

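The crop confirms the fits. The jig yaw is about -2.4°, tube A is at (530,174) at 79°, and the mallet's handle points toward +y. I'm moving over tube A now.

>>> send_rows:
  rows:
    - [[0,0,0],-0.125]
    - [[0,0,0],-0.125]
    - [[0,0,0],-0.125]
    - [[0,0,0],-0.125]
    - [[0,0,0],-0.125]
    - [[0,0,0],-0.125]
    - [[0,0,0],-0.125]
    - [[0,0,0],-0.125]
  hand: -1

```text
time: 1.42
position: [0.2068, -0.5633, 0.2377]
tool_rot: [[0.211, 0.977, 0.0], [0.977, -0.211, -0.0], [-0.0, 0.0, -1.0]]
contact_force: [-0.1, 0.1, -0.0]
finger_gap: 1.002
grip_force: 0.0
```

>>> send_rows:
  rows:
    - [[39,8,0],0]
    - [[39,8,0],0]
    - [[39,8,0],0]
    - [[39,8,0],0]
    - [[39,8,0],0]
    - [[39,8,0],0]
    - [[39,8,0],0]
    - [[39,8,0],0]

```text
time: 2.08
position: [0.3374, -0.2709, 0.2378]
tool_rot: [[0.218, 0.976, 0.001], [0.976, -0.218, -0.001], [-0.0, 0.001, -1.0]]
contact_force: [0.2, -0.2, 0.0]
finger_gap: 1.001
grip_force: 0.0
```

>>> send_rows:
  rows:
    - [[39,8,0],0]
    - [[39,8,0],0]
    - [[39,8,0],0]
    - [[39,8,0],0]
    - [[39,8,0],0]
    - [[39,8,0],0]
    - [[39,8,0],0]
    - [[39,8,0],0]

```text
time: 2.75
position: [0.4678, 0.0201, 0.238]
tool_rot: [[0.217, 0.976, 0.001], [0.976, -0.217, -0.0], [0.0, 0.001, -1.0]]
contact_force: [0.2, -1.0, -0.1]
finger_gap: 1.0
grip_force: 0.0
```

>>> send_rows:
  rows:
    - [[39,8,0],0]
    - [[39,8,0],0]
    - [[39,8,0],0]
    - [[39,0,0],0]
    - [[0,0,0],-0.03]
    - [[0,0,0],0]
    - [[0,0,0],0]

```text
time: 3.33
position: [0.5244, 0.1652, 0.2374]
tool_rot: [[0.188, 0.982, -0.0], [0.982, -0.188, -0.001], [-0.001, -0.0, -1.0]]
contact_force: [0.9, -1.1, -0.8]
finger_gap: 0.996
grip_force: 0.0
```

```bash
cat >> h.py <<'E'
np.set_printoptions(precision=4,suppress=True)
def comps(mask,amin):
    n,l,s,c=cv2.connectedComponentsWithStats(mask.astype(np.uint8))
    return [(l==i) for i in range(1,n) if s[i,4]>=amin]
def rect(m,msk,z):
    v,u=np.nonzero(msk); X=onplane(m,np.c_[u,v],z)[:,:2]
    (cx,cy),(a,b),ang=cv2.minAreaRect((X*1000).astype(np.float32))
    if a<b: a,b=b,a; ang+=90
    return np.round([cx,cy,a,b,(ang+90)%180-90],1)
def yaw(): R=np.array(ctrl.sense()['tool_rot']); return np.degrees(np.arctan2(R[1,0],R[0,0]))
def delta(x,y,z,yw=None):
    "tool-frame shift (mm) to world target mm; turn rad"
    s=ctrl.sense(); R=np.array(s['tool_rot']); a=np.radians(yaw())
    d=np.array([x,y,z])-np.array(s['position'])*1000
    t=0 if yw is None else -np.radians((yw-yaw()+180)%360-180)
    sh=np.array([[np.cos(a),np.sin(a),0],[np.sin(a),-np.cos(a),0],[0,0,-1]])@d
    print('pos',np.round(np.array(s['position'])*1000,1),'yaw',round(yaw(),2),'shift now',np.round(sh,1),'turn',round(t,3))
    if yw is not None:
        b=np.radians(yw); print('  shift after turn',np.round(np.array([[np.cos(b),np.sin(b),0],[np.sin(b),-np.cos(b),0],[0,0,-1]])@d,1))
def tubes(cam='top',fn=None,thr=150,ztop=.038):
    m,im,d=shot(cam,fn); P=cloud(m,d)
    k=(P[...,2]>ztop-.012)&(P[...,2]<ztop+.012)&(im.max(2)>thr)
    for c in comps(k,60 if cam=='top' else 800):
        r=rect(m,c,ztop)
        if 70<r[2]<150 and 25<r[3]<60: print(cam,'tube',r,c.sum(),round(float(np.nanmedian(P[c][:,2])),4))
    return m,im,d,P
E
python3 - <<'E'
from h import *
m,im,d,P=tubes('wrist','w1.png'); print(m)
tubes('top')
delta(530.3,173.7,120,79.3)
E
```

```text
wrist tube [449.6 334.   81.9  41.1  82.7] 3331 0.0379
wrist tube [534.5 178.  100.7  39.2  78.6] 2505 0.0379
wrist tube [406.3 184.6 108.4  41.   87.9] 3181 0.0378
{'camera_matrix': array([[311.0928,   0.    , 317.2133],
       [  0.    , 311.0928, 204.7294],
       [  0.    ,   0.    ,   1.    ]]), 'k1': -0.031279517184948015, 'xyz': array([0.539 , 0.2323, 0.3844]), 'rotation': array([[ 0.9821, -0.1824, -0.0469],
       [-0.1883, -0.9514, -0.2437],
       [-0.0001,  0.2482, -0.9687]])}
top tube [444.1 333.8  78.5  36.9 -89.3] 215 0.0376
pos [524.5 164.1 237.7] yaw 79.07 shift now [ 10.5   3.9 117.7] turn -0.004
  shift after turn [ 10.5   3.9 117.7]
```

View pics/w1.png

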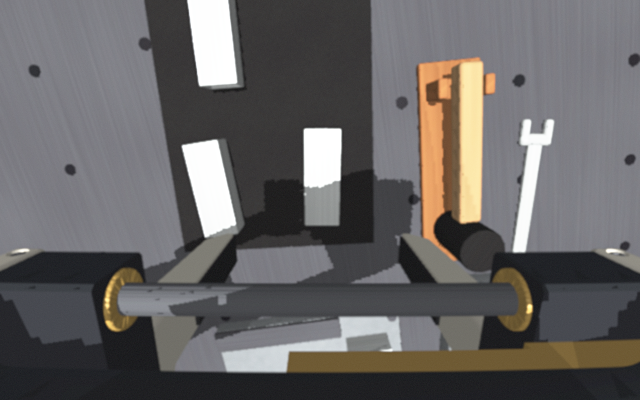

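Tube A shows at wrist pixels (305-341, 128-225), consistent with the fit. I'll descend and grip it.

>>> send_rows:
  rows:
    - [[11,5,35],0]
    - [[0,0,40],0]
    - [[0,0,40],0]
    - [[0,0,40],0]
    - [[0,0,30],0]
    - [[0,0,20.5],0]
    - [[0,0,0],0]
    - [[0,0,0],0]

```text
time: 4.1
position: [0.5307, 0.1736, 0.0315]
tool_rot: [[0.19, 0.982, -0.002], [0.982, -0.19, -0.001], [-0.001, -0.002, -1.0]]
contact_force: [-0.4, -0.1, 0.6]
finger_gap: 1.0
grip_force: 0.0
```

>>> send_rows:
  rows:
    - [[0,0,0],0]
    - [[0,0,0],0]
    - [[0,0,0],0]
    - [[0,0,0],0]
    - [[0,0,0],0]
    - [[0,0,0],0]
    - [[0,0,0],0]
    - [[0,0,0],0]
  hand: 1
  squeeze: 25

```text
time: 4.77
position: [0.5316, 0.175, 0.0322]
tool_rot: [[0.188, 0.982, 0.0], [0.982, -0.188, 0.0], [0.0, 0.0, -1.0]]
contact_force: [0.9, 0.9, 0.3]
finger_gap: 0.477
grip_force: 0.0
```

>>> send_rows:
  rows:
    - [[0,0,-10],0]
    - [[0,0,-20],0]
    - [[0,0,-40],0]
    - [[0,0,-40],0]
    - [[0,0,0],0]

```text
time: 5.18
position: [0.536, 0.1761, 0.1516]
tool_rot: [[0.188, 0.982, 0.012], [0.982, -0.188, 0.003], [0.005, 0.011, -1.0]]
contact_force: [2.0, 0.2, -1.7]
finger_gap: 0.43
grip_force: 25.0
```

>>> send_rows:
  rows:
    - [[0,0,0],0.125]
    - [[0,0,0],0.125]
    - [[0,0,0],0.125]
    - [[0,0,0],0.125]
    - [[0,0,0],0.125]
    - [[0,0,0],0.125]
    - [[0,0,0],0.125]
    - [[0,0,0],0.125]

```text
time: 5.85
position: [0.5307, 0.1748, 0.1415]
tool_rot: [[0.93, 0.367, -0.002], [0.367, -0.93, -0.0], [-0.002, -0.0, -1.0]]
contact_force: [-0.1, 0.3, -5.4]
finger_gap: 0.43
grip_force: 25.0
```

>>> send_rows:
  rows:
    - [[0,0,0],0.125]
    - [[0,0,0],0.125]
    - [[0,0,0],0.125]
    - [[0,0,0],0.047]
    - [[-7,38,0],0]
    - [[-7,38,0],0]
    - [[-7,38,0],0]
    - [[-7,38,0],0]

```text
time: 6.52
position: [0.4961, 0.0231, 0.1416]
tool_rot: [[0.999, -0.039, -0.002], [-0.039, -0.999, -0.0], [-0.002, 0.0, -1.0]]
contact_force: [1.1, -0.6, -4.0]
finger_gap: 0.426
grip_force: 25.0
```

>>> send_rows:
  rows:
    - [[-7,38,0],0]
    - [[-7,38,0],0]
    - [[-7,38,0],0]
    - [[-7,38,0],0]
    - [[-7,38,0],0]
    - [[-7,38,0],0]
    - [[0,0,0],0]
    - [[0,0,0],0]

```text
time: 7.18
position: [0.4452, -0.2035, 0.1418]
tool_rot: [[0.999, -0.045, -0.001], [-0.045, -0.999, 0.001], [-0.001, -0.001, -1.0]]
contact_force: [-0.4, 0.5, -5.4]
finger_gap: 0.427
grip_force: 25.0
```

```bash
python3 - <<'E'
from h import *
m,im,d=shot('wrist','w2.png'); P=cloud(m,d)
delta(439.2,-242.4,49.5,-2.4); print(ctrl.sense()['contact_force'])
tubes('top','top2.png')
E
```

```text
pos [ 445.6 -202.1  141.7] yaw -2.44 shift now [-4.7 40.5 92.2] turn -0.001
  shift after turn [-4.7 40.5 92.2]
[-0.6979  0.289  -4.2061]
top tube [448.4 348.3 110.2  40.8  82.9] 392 0.0373
top tube [404.1 185.3 107.7  40.  -89.4] 390 0.0372
```

View pics/w2.png

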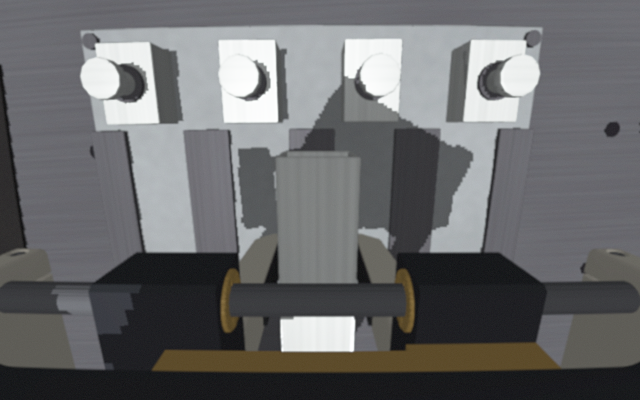

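The tube is held level at (277-358, 152-255). The four stop blocks and pins are ahead along row ~78. I'll measure the blocks and the in-hand tube from the wrist depth.

```bash
python3 - <<'E'
from h import *
m,im,d=shot('wrist'); P=cloud(m,d); Z=P[...,2]
k=(Z>.046)&(Z<.060)&(P[...,0]>.48)
for c in comps(k,300): print('block top',rect(m,c,.054),c.sum(),np.nanmedian(Z[c]))
k=(Z>.076)&(Z<.095)&(P[...,0]>.5)
for c in comps(k,100): print('pin',rect(m,c,.084),c.sum(),np.nanmedian(Z[c]))
u=np.zeros(Z.shape,bool); u[140:252,262:372]=1
k=u&(Z>.12)&(Z<.17)
for c in comps(k,300): print('tube in hand',np.nanmedian(Z[c]),rect(m,c,np.nanmedian(Z[c])),c.sum())
E
```

```text
block top [ 547.2 -159.5   55.4   40.9   -2.6] 3271 0.054009452805149016
block top [ 543.9 -246.4   55.9   40.9   -2.2] 3242 0.053944022610305536
block top [ 540.6 -332.6   55.9   43.5   -2.5] 3683 0.05394324598205677
block top [550.9 -73.3  55.7  44.   -2.6] 3710 0.054020965954681005
pin [ 546.7 -159.8   25.8   24.8   43.3] 1435 0.08376870975798828
pin [ 543.5 -245.9   26.1   25.1   88. ] 1455 0.08379285748263418
pin [550.9 -73.6  29.5  24.9  86.8] 1525 0.0837332795809331
pin [ 540.2 -332.2   28.7   25.   -83.9] 1523 0.08365266217886705
tube in hand 0.14369934483044214 [ 479.6 -202.2   54.6   49.1   87.7] 8453
```

>>> send_rows:
  rows:
    - [[-2,20,0],0]
    - [[0,20,0],0]
    - [[0,0,30],0]
    - [[0,0,30],0]
    - [[0,0,20],0]
    - [[0,0,7],0]
    - [[0,0,0],0]
    - [[0,0,0],0]

```text
time: 8.0
position: [0.4434, -0.2409, 0.0555]
tool_rot: [[0.999, -0.038, 0.0], [-0.038, -0.999, 0.0], [0.0, -0.0, -1.0]]
contact_force: [0.0, -0.3, -4.1]
finger_gap: 0.426
grip_force: 25.0
```

>>> send_rows:
  rows:
    - [[0,0,1],0]
    - [[0,0,0],0]

```text
time: 8.17
position: [0.4438, -0.242, 0.0554]
tool_rot: [[0.999, -0.039, 0.002], [-0.039, -0.999, -0.001], [0.002, 0.001, -1.0]]
contact_force: [-0.5, 0.7, -3.6]
finger_gap: 0.425
grip_force: 25.0
```

>>> send_rows:
  rows:
    - [[5,0,0],0]
    - [[4,0,0],0]
    - [[3,0,0],0]
    - [[2,0,0],0]
    - [[0,0,0],0]

```text
time: 8.58
position: [0.4574, -0.2425, 0.0543]
tool_rot: [[0.999, -0.04, 0.0], [-0.04, -0.999, -0.0], [0.0, 0.0, -1.0]]
contact_force: [0.0, -1.0, -3.6]
finger_gap: 0.427
grip_force: 25.0
```

>>> send_rows:
  rows:
    - [[0,0,1],0]
    - [[0,0,1],0]
    - [[0,0,0],0]

```text
time: 8.83
position: [0.4563, -0.2422, 0.0517]
tool_rot: [[0.999, -0.04, -0.001], [-0.04, -0.999, 0.0], [-0.001, -0.0, -1.0]]
contact_force: [0.5, 0.2, -4.1]
finger_gap: 0.43
grip_force: 25.0
```

>>> send_rows:
  rows:
    - [[1,0,0],0]
    - [[1,0,0],0]
    - [[1,0,0],0]
    - [[0,0,0],0]

```text
time: 9.17
position: [0.46, -0.2426, 0.0522]
tool_rot: [[0.999, -0.04, 0.0], [-0.04, -0.999, -0.0], [0.0, 0.0, -1.0]]
contact_force: [0.4, 0.2, -5.4]
finger_gap: 0.427
grip_force: 25.0
```

>>> send_rows:
  rows:
    - [[1,0,0],0]
    - [[1,0,0],0]
    - [[0,0,0],0]

```text
time: 9.42
position: [0.4605, -0.2425, 0.0518]
tool_rot: [[0.999, -0.04, -0.003], [-0.04, -0.999, 0.0], [-0.003, -0.0, -1.0]]
contact_force: [-6.4, -1.4, -1.9]
finger_gap: 0.43
grip_force: 25.0
```

>>> send_rows:
  rows:
    - [[0,0,1],0]
    - [[0,0,1],0]
    - [[0,0,0],0]

```text
time: 9.67
position: [0.4607, -0.2426, 0.0512]
tool_rot: [[0.999, -0.04, -0.003], [-0.04, -0.999, 0.0], [-0.003, -0.0, -1.0]]
contact_force: [-12.1, 3.5, 12.5]
finger_gap: 0.431
grip_force: 25.0
```

>>> send_rows:
  rows:
    - [[1,0,1],0]
    - [[1,0,0],0]
    - [[0,0,0],0]

```text
time: 9.92
position: [0.4619, -0.2427, 0.0508]
tool_rot: [[0.999, -0.04, -0.005], [-0.04, -0.999, 0.001], [-0.005, -0.001, -1.0]]
contact_force: [-19.8, 5.2, 22.2]
finger_gap: 0.425
grip_force: 25.0
```

>>> send_rows:
  rows:
    - [[0,0,0],0]
    - [[0,0,0],0]
    - [[0,0,0],0]
    - [[0,0,0],0]
    - [[0,0,0],0]
  hand: -0.4

```text
time: 10.33
position: [0.464, -0.2427, 0.0493]
tool_rot: [[0.999, -0.04, 0.0], [-0.04, -0.999, -0.0], [0.001, 0.0, -1.0]]
contact_force: [0.2, 0.4, 0.5]
finger_gap: 0.687
grip_force: 0.0
```

>>> send_rows:
  rows:
    - [[0,0,-40],0]
    - [[0,0,-40],0]
    - [[0,0,-40],0]
    - [[-40,0,-20],0]
    - [[-40,0,0],0]
    - [[0,0,0],0]
    - [[0,0,0],0]

```text
time: 10.92
position: [0.3853, -0.2395, 0.188]
tool_rot: [[0.999, -0.042, 0.001], [-0.042, -0.999, -0.001], [0.001, 0.001, -1.0]]
contact_force: [0.9, -0.2, 0.1]
finger_gap: 0.698
grip_force: 0.0
```

```bash
cat >> h.py <<'E'
def lanes():
    m,im,d=shot('wrist'); P=cloud(m,d); Z=P[...,2]
    k=(Z>.046)&(Z<.062)&(P[...,0]>.35)&(P[...,1]<.02)
    for c in comps(k,300): print('z54',rect(m,c,.054),c.sum(),round(float(np.nanmedian(Z[c])),4))
    # gap: profile along lane axis from blocks
    a=np.radians(-2.4); R=np.array([[np.cos(a),np.sin(a)],[-np.sin(a),np.cos(a)]])
    for i,h in enumerate([(468,-69.8),(464.1,-156),(460.7,-242.7)]):
        q=(P[...,:2]*1000-h)@R.T
        s=(abs(q[...,1])<15)&(q[...,0]>-60)&(q[...,0]<115); x=q[...,0][s]; z=Z[s]*1000
        b=[(j,round(float(np.median(z[(x>=j)&(x<j+2)])),1)) for j in range(44,66,2) if ((x>=j)&(x<j+2)).any()]
        print('lane',i+1,b)
        for nm,lo,hi in(('tube',-50,45),('block',65,110)):
            t=(q[...,0]>lo)&(q[...,0]<hi)&(abs(q[...,1])<24)&(abs(Z-.054)<.005)
            if t.sum()>200: print('  ',nm,rect(m,t,.054),'lat',np.round(np.percentile(q[...,1][t],[1,99]),1))
E
python3 - <<'E'
from h import *
lanes(); tubes('top'); delta(404.5,185,150,88)
E
```

```text
z54 [542.4 -73.3  44.5  43.   86.4] 2231 0.0541
z54 [ 538.4 -159.9   42.1   40.1   87. ] 2045 0.0541
z54 [ 480.6 -243.8  147.7   40.3   -2.8] 7772 0.0539
z54 [ 531.1 -333.2   42.    40.2   88. ] 2012 0.054
z54 [ 503.3 -509.7   57.9   27.4   10.2] 1084 0.0537
lane 1 [(44, 19.9), (46, 20.1), (48, 19.8), (50, 20.1), (52, 20.0), (54, 37.9), (56, 53.8), (58, 54.1), (60, 53.9), (62, 53.9), (64, 53.9)]
   block [548.3 -73.1  43.3  31.3  86.3] lat [-18.4  20.9]
lane 2 [(44, 20.0), (46, 20.0), (48, 19.9), (50, 19.9), (52, 20.0), (54, 37.2), (56, 53.8), (58, 54.1), (60, 53.9), (62, 53.7), (64, 54.0)]
   block [ 543.8 -159.7   41.    29.3   87. ] lat [-19.8  19.6]
lane 3 [(44, 54.0), (46, 53.8), (48, 53.8), (50, 54.1), (52, 53.8), (54, 54.0), (56, 53.7), (58, 54.1), (60, 53.9), (62, 54.0), (64, 54.2)]
   tube [ 458.2 -242.7   95.1   40.    -2.4] lat [-19.7  19.4]
   block [ 540.  -246.6   39.4   28.5   87.6] lat [-20.1  19. ]
top tube [448.7 348.3 110.2  41.3  82.9] 393 0.0372
top tube [404.1 185.3 107.7  40.  -89.4] 392 0.0374
pos [ 387.  -239.8  188. ] yaw -2.33 shift now [   0.2 -425.1   38. ] turn -1.577
  shift after turn [425.1   2.7  38. ]
```

Tube A is flat and butted in lane 3. Next is the tube at (405,185).

>>> send_rows:
  rows:
    - [[0,-39,0],0]
    - [[0,-39,0],0]
    - [[0,-39,0],0]
    - [[0,-39,0],0]
    - [[0,-39,0],0]
    - [[0,-39,0],0]
    - [[0,-39,0],0]
    - [[0,-39,0],0]
  hand: -1

```text
time: 11.68
position: [0.3996, 0.0747, 0.1879]
tool_rot: [[0.999, -0.04, 0.0], [-0.04, -0.999, 0.0], [0.0, -0.0, -1.0]]
contact_force: [1.2, -0.3, 0.1]
finger_gap: 1.002
grip_force: 0.0
```

>>> send_rows:
  rows:
    - [[0,-39,0],0]
    - [[0,-39,0],0]
    - [[0,0,0],-0.125]
    - [[0,0,0],-0.125]
    - [[0,0,0],-0.125]
    - [[0,0,0],-0.125]
    - [[0,0,0],-0.125]
    - [[0,0,0],-0.125]

```text
time: 12.35
position: [0.4028, 0.1511, 0.1875]
tool_rot: [[0.754, 0.657, -0.001], [0.657, -0.754, 0.0], [-0.001, -0.001, -1.0]]
contact_force: [1.0, 0.5, -0.3]
finger_gap: 1.002
grip_force: 0.0
```

>>> send_rows:
  rows:
    - [[0,0,0],-0.125]
    - [[0,0,0],-0.125]
    - [[0,0,0],-0.125]
    - [[0,0,0],-0.125]
    - [[0,0,0],-0.125]
    - [[0,0,0],-0.125]
    - [[0,0,0],-0.08]
    - [[0,0,0],0]

```text
time: 13.02
position: [0.4028, 0.1509, 0.1875]
tool_rot: [[0.026, 1.0, -0.001], [1.0, -0.026, -0.0], [-0.0, -0.001, -1.0]]
contact_force: [0.8, 0.6, -0.4]
finger_gap: 0.997
grip_force: 0.0
```

```bash
cat >> h.py <<'E'
def wt():
    m,im,d=shot('wrist'); P=cloud(m,d); Z=P[...,2]
    for c in comps((Z>.030)&(Z<.046)&(P[...,1]>.05)&(P[...,0]<.6),400): print('wrist',rect(m,c,.038),c.sum(),round(float(np.nanmedian(Z[c])),4))
E
python3 - <<'E'
from h import *
wt(); delta(405,185.5,32,88.3)
E
```

```text
wrist [445.4 308.   40.9  33.   -6.7] 1786 0.0379
wrist [405.9 184.  108.6  39.8  87.8] 4794 0.0379
pos [402.7 150.8 187.5] yaw 88.18 shift now [ 34.8   1.2 155.5] turn -0.002
  shift after turn [ 34.8   1.3 155.5]
```

>>> send_rows:
  rows:
    - [[34,2,30],0]
    - [[0,0,40],0]
    - [[0,0,40],0]
    - [[0,0,30],0]
    - [[0,0,15],0]
    - [[0,0,0],0]
    - [[0,0,0],0]

```text
time: 13.65
position: [0.4044, 0.1813, 0.0346]
tool_rot: [[0.033, 0.999, -0.002], [0.999, -0.033, -0.001], [-0.001, -0.002, -1.0]]
contact_force: [0.2, 0.2, 0.8]
finger_gap: 1.001
grip_force: 0.0
```

>>> send_rows:
  rows:
    - [[0,0,0],0]
    - [[0,0,0],0]
    - [[0,0,0],0]
    - [[0,0,0],0]
    - [[0,0,0],0]
    - [[0,0,0],0]
    - [[0,0,0],0]
    - [[0,0,0],0]
  hand: 1
  squeeze: 30

```text
time: 14.32
position: [0.405, 0.1813, 0.0353]
tool_rot: [[0.031, 1.0, 0.0], [1.0, -0.031, 0.0], [0.0, 0.0, -1.0]]
contact_force: [0.1, 0.1, -0.3]
finger_gap: 0.476
grip_force: 0.0
```

>>> send_rows:
  rows:
    - [[0,0,0],0]
    - [[0,0,0],0]
    - [[0,0,0],0]
    - [[0,0,0],0]
    - [[0,0,-10],0]
    - [[0,0,-20],0]
    - [[0,0,-40],0]
    - [[0,0,-40],0]

```text
time: 14.98
position: [0.4029, 0.1806, 0.1449]
tool_rot: [[0.031, 1.0, -0.005], [1.0, -0.031, -0.002], [-0.002, -0.005, -1.0]]
contact_force: [1.1, -0.5, -3.8]
finger_gap: 0.424
grip_force: 30.0
```

>>> send_rows:
  rows:
    - [[0,0,0],0.125]
    - [[0,0,0],0.125]
    - [[0,0,0],0.125]
    - [[0,0,0],0.125]
    - [[0,0,0],0.125]
    - [[0,0,0],0.125]
    - [[0,0,0],0.125]
    - [[0,0,0],0.125]

```text
time: 15.65
position: [0.4046, 0.1811, 0.1452]
tool_rot: [[0.861, 0.509, -0.001], [0.509, -0.861, -0.0], [-0.001, -0.0, -1.0]]
contact_force: [0.5, -0.6, -3.7]
finger_gap: 0.425
grip_force: 30.0
```

>>> send_rows:
  rows:
    - [[0,0,0],0.125]
    - [[0,0,0],0.125]
    - [[0,0,0],0.125]
    - [[0,0,0],0.125]
    - [[0,0,0],0.082]
    - [[0,0,0],0]
    - [[0,0,0],0]

```text
time: 16.23
position: [0.4048, 0.1812, 0.1452]
tool_rot: [[0.999, -0.039, -0.0], [-0.039, -0.999, -0.0], [-0.0, 0.0, -1.0]]
contact_force: [0.1, 0.9, -3.7]
finger_gap: 0.428
grip_force: 30.0
```

```bash
python3 - <<'E'
from h import *
delta(464.1-15,-156+.6,110,-2.4); print(ctrl.sense()['contact_force'])
m,im,d=shot('wrist'); P=cloud(m,d); Z=P[...,2]
u=np.zeros(Z.shape,bool); u[140:252,262:372]=1
z0=ctrl.sense()['position'][2]
for c in comps(u&(abs(Z-z0)<.02),300): print('hand',np.nanmedian(Z[c])-z0,rect(m,c,np.nanmedian(Z[c])))
E
```

```text
pos [404.8 181.2 145.2] yaw -2.25 shift now [ 57.5 334.6  35.2] turn 0.003
  shift after turn [ 58.4 334.4  35.2]
[ 0.1032  0.854  -3.7382]
hand 0.0026325108133009867 [439.9 180.2  54.4  51.6  87.7]
```

>>> send_rows:
  rows:
    - [[6,37,0],0]
    - [[6,37,0],0]
    - [[6,37,0],0]
    - [[6,37,0],0]
    - [[6,37,0],0]
    - [[6,37,0],0]
    - [[6,37,0],0]
    - [[6,37,0],0]

```text
time: 16.95
position: [0.4403, -0.1184, 0.1455]
tool_rot: [[0.999, -0.039, 0.0], [-0.039, -0.999, -0.0], [0.0, 0.0, -1.0]]
contact_force: [0.3, 0.2, -3.8]
finger_gap: 0.429
grip_force: 30.0
```

>>> send_rows:
  rows:
    - [[9.5,38.5,0],0.003]
    - [[0,0,0],0]
    - [[0,0,30],0]
    - [[0,0,30],0]
    - [[0,0,20],0]
    - [[0,0,10],0]
    - [[0,0,0],0]
    - [[0,0,0],0]

```text
time: 17.62
position: [0.4485, -0.1553, 0.0557]
tool_rot: [[0.999, -0.044, -0.0], [-0.044, -0.999, 0.0], [-0.0, -0.0, -1.0]]
contact_force: [0.3, -0.3, -4.0]
finger_gap: 0.43
grip_force: 30.0
```

>>> send_rows:
  rows:
    - [[4,0,1],0]
    - [[3,0,0.5],0]
    - [[2,0,0],0]
    - [[1,0,0],0]
    - [[0,0,0],0]

```text
time: 18.03
position: [0.4591, -0.1559, 0.0544]
tool_rot: [[0.999, -0.045, 0.001], [-0.045, -0.999, -0.0], [0.001, 0.0, -1.0]]
contact_force: [0.5, -0.5, -3.9]
finger_gap: 0.425
grip_force: 30.0
```

>>> send_rows:
  rows:
    - [[1,0,0],0]
    - [[1,0,0],0]
    - [[0,0,0],0]

```text
time: 18.28
position: [0.4597, -0.1558, 0.0535]
tool_rot: [[0.999, -0.045, -0.002], [-0.045, -0.999, 0.0], [-0.002, -0.0, -1.0]]
contact_force: [-3.1, -0.6, -2.8]
finger_gap: 0.432
grip_force: 30.0
```

>>> send_rows:
  rows:
    - [[-1,0,1],0]
    - [[0,0,1],0]
    - [[0,0,1],0]
    - [[0,0,0],0]

```text
time: 18.62
position: [0.4596, -0.1559, 0.0511]
tool_rot: [[0.999, -0.045, 0.001], [-0.045, -0.999, -0.0], [0.001, 0.0, -1.0]]
contact_force: [-0.7, 0.6, -0.2]
finger_gap: 0.426
grip_force: 30.0
```

>>> send_rows:
  rows:
    - [[1,0,1],0]
    - [[1,0,0],0]
    - [[1,0,0],0]
    - [[0,0,0],0]

```text
time: 18.95
position: [0.4601, -0.1559, 0.0509]
tool_rot: [[0.999, -0.045, -0.006], [-0.045, -0.999, 0.001], [-0.006, -0.0, -1.0]]
contact_force: [-22.4, 3.1, 26.2]
finger_gap: 0.428
grip_force: 30.0
```

>>> send_rows:
  rows:
    - [[0,0,0],0]
    - [[0,0,0],0]
    - [[0,0,0],0]
    - [[0,0,0],0]
    - [[0,0,0],0]
  hand: -0.4

```text
time: 19.37
position: [0.4626, -0.156, 0.0498]
tool_rot: [[0.999, -0.045, 0.0], [-0.045, -0.999, -0.0], [0.0, 0.0, -1.0]]
contact_force: [0.0, 0.6, -1.0]
finger_gap: 0.691
grip_force: 0.0
```

>>> send_rows:
  rows:
    - [[0,0,-40],0]
    - [[0,0,-40],0]
    - [[0,0,-40],0]
    - [[-40,0,-20],0]
    - [[-40,0,0],0]
    - [[0,0,0],0]
    - [[0,0,0],0]

```text
time: 19.95
position: [0.3841, -0.1524, 0.1887]
tool_rot: [[0.999, -0.046, 0.002], [-0.046, -0.999, -0.001], [0.002, 0.001, -1.0]]
contact_force: [1.3, 0.1, -0.0]
finger_gap: 0.698
grip_force: 0.0
```

```bash
python3 - <<'E'
from h import *
lanes(); tubes('top'); delta(449,348,188,82.8)
E
```

```text
z54 [539.5 -72.   41.9  36.8  88.6] 1962 0.0541
z54 [ 481.9 -157.1  143.7   40.7   -2. ] 7708 0.0539
z54 [ 478.6 -242.2  142.8   42.5   -3.1] 7919 0.0539
z54 [ 529.3 -331.7   44.9   36.8   88.5] 2021 0.0539
lane 1 [(44, 20.1), (46, 19.9), (48, 20.1), (50, 19.8), (52, 19.8), (54, 38.1), (56, 53.8), (58, 54.0), (60, 53.7), (62, 54.1), (64, 54.0)]
   block [545.4 -71.9  41.6  25.6  86.7] lat [-18.   21.4]
lane 2 [(44, 54.0), (46, 54.0), (48, 54.0), (50, 53.6), (52, 54.0), (54, 53.7), (56, 54.1), (58, 54.1), (60, 54.0), (62, 54.2), (64, 53.8)]
   tube [ 461.3 -156.3   94.7   40.1   -2.7] lat [-19.9  19.2]
   block [ 541.2 -158.4   38.8   24.7   87.3] lat [-18.5  20.1]
lane 3 [(44, 54.1), (46, 54.1), (48, 54.0), (50, 53.8), (52, 54.0), (54, 53.5), (56, 53.9), (58, 54.1), (60, 53.8), (62, 53.9), (64, 54.1)]
   tube [ 458.4 -241.6   95.    41.4   -2.4] lat [-19.1  20.5]
   block [ 538.  -245.8   40.9   24.8   89. ] lat [-20.1  19.5]
top tube [448.6 348.3 110.2  41.3  82.8] 392 0.0374
pos [ 385.7 -152.7  188.6] yaw -2.61 shift now [  40.5 -503.1    0.6] turn -1.491
  shift after turn [504.7   0.1   0.6]
```

Both tubes are butted. Now the third, at (449,348).

>>> send_rows:
  rows:
    - [[3,-39,0],0]
    - [[3,-39,0],0]
    - [[3,-39,0],0]
    - [[3,-39,0],0]
    - [[3,-39,0],0]
    - [[3,-39,0],0]
    - [[3,-39,0],0]
    - [[3,-39,0],0]
  hand: -1

```text
time: 20.72
position: [0.4239, 0.1609, 0.188]
tool_rot: [[0.999, -0.044, -0.0], [-0.044, -0.999, -0.0], [-0.0, 0.0, -1.0]]
contact_force: [-0.1, -1.1, -0.0]
finger_gap: 0.999
grip_force: 0.0
```

>>> send_rows:
  rows:
    - [[3,-39,0],0]
    - [[3,-39,0],0]
    - [[3,-39,0],0]
    - [[3,-39,0],0]
    - [[0,0,0],-0.125]
    - [[0,0,0],-0.125]
    - [[0,0,0],-0.125]
    - [[0,0,0],-0.125]

```text
time: 21.38
position: [0.4426, 0.3148, 0.1869]
tool_rot: [[0.895, 0.446, -0.002], [0.446, -0.895, -0.001], [-0.002, 0.0, -1.0]]
contact_force: [-0.0, -0.5, 0.2]
finger_gap: 0.997
grip_force: 0.0
```

>>> send_rows:
  rows:
    - [[0,0,0],-0.125]
    - [[0,0,0],-0.125]
    - [[0,0,0],-0.125]
    - [[0,0,0],-0.125]
    - [[0,0,0],-0.125]
    - [[0,0,0],-0.125]
    - [[0,0,0],-0.125]
    - [[0,0,0],-0.116]

```text
time: 22.05
position: [0.4428, 0.3144, 0.1872]
tool_rot: [[0.118, 0.993, -0.001], [0.993, -0.118, -0.001], [-0.001, -0.001, -1.0]]
contact_force: [0.3, -0.1, -0.8]
finger_gap: 1.003
grip_force: 0.0
```

```bash
python3 - <<'E'
from h import *
wt(); delta(449,348,34.5,82.8)
E
```

```text
wrist [451.  348.2 109.   39.9  82.7] 4824 0.0378
pos [442.7 314.3 187.2] yaw 83.71 shift now [ 34.2   2.5 152.7] turn 0.016
  shift after turn [ 34.2   2.  152.7]
```

>>> send_rows:
  rows:
    - [[34.5,4,30],0.016]
    - [[0,0,40],0]
    - [[0,0,40],0]
    - [[0,0,30],0]
    - [[0,0,13],0]
    - [[0,0,0],0]
    - [[0,0,0],0]

```text
time: 22.68
position: [0.4499, 0.3443, 0.038]
tool_rot: [[0.142, 0.99, -0.001], [0.99, -0.142, -0.001], [-0.001, -0.001, -1.0]]
contact_force: [0.7, 0.3, 0.3]
finger_gap: 1.001
grip_force: 0.0
```

>>> send_rows:
  rows:
    - [[0,0,0],0]
    - [[0,0,0],0]
    - [[0,0,0],0]
    - [[0,0,0],0]
    - [[0,0,0],0]
    - [[0,0,0],0]
    - [[0,0,0],0]
    - [[0,0,0],0]
  hand: 1
  squeeze: 30

```text
time: 23.35
position: [0.4498, 0.344, 0.0382]
tool_rot: [[0.141, 0.99, 0.0], [0.99, -0.141, 0.0], [0.0, 0.0, -1.0]]
contact_force: [-0.1, 0.1, 0.4]
finger_gap: 0.474
grip_force: 0.0
```

>>> send_rows:
  rows:
    - [[0,0,0],0]
    - [[0,0,0],0]
    - [[0,0,0],0]
    - [[0,0,0],0]
    - [[0,0,-10],0]
    - [[0,0,-20],0]
    - [[0,0,-40],0]
    - [[0,0,-40],0]

```text
time: 24.02
position: [0.4479, 0.3426, 0.1471]
tool_rot: [[0.141, 0.99, -0.005], [0.99, -0.141, -0.003], [-0.004, -0.004, -1.0]]
contact_force: [1.2, 0.2, -3.9]
finger_gap: 0.433
grip_force: 29.9
```

>>> send_rows:
  rows:
    - [[0,0,0],0.125]
    - [[0,0,0],0.125]
    - [[0,0,0],0.125]
    - [[0,0,0],0.125]
    - [[0,0,0],0.125]
    - [[0,0,0],0.125]
    - [[0,0,0],0.125]
    - [[0,0,0],0.125]

```text
time: 24.68
position: [0.4495, 0.3436, 0.1479]
tool_rot: [[0.912, 0.411, -0.001], [0.411, -0.912, -0.001], [-0.001, 0.0, -1.0]]
contact_force: [-0.1, -0.6, -4.3]
finger_gap: 0.426
grip_force: 29.9
```

>>> send_rows:
  rows:
    - [[0,0,0],0.125]
    - [[0,0,0],0.125]
    - [[0,0,0],0.125]
    - [[0,0,0],0.112]
    - [[0,0,0],0]
    - [[0,0,0],0]

```text
time: 25.18
position: [0.4496, 0.3438, 0.148]
tool_rot: [[0.999, -0.054, -0.0], [-0.054, -0.999, -0.0], [-0.0, 0.0, -1.0]]
contact_force: [0.6, 0.1, -4.4]
finger_gap: 0.428
grip_force: 29.9
```

```bash
python3 - <<'E'
from h import *
delta(468-15,-69.8+.6,110,-2.4); print(ctrl.sense()['contact_force'])
m,im,d=shot('wrist'); P=cloud(m,d); Z=P[...,2]
u=np.zeros(Z.shape,bool); u[140:252,262:372]=1
z0=ctrl.sense()['position'][2]
for c in comps(u&(abs(Z-z0)<.02),300): print('hand',np.nanmedian(Z[c])-z0,rect(m,c,np.nanmedian(Z[c])))
E
```

```text
pos [449.6 343.8 148. ] yaw -3.07 shift now [ 25.6 412.2  38. ] turn -0.012
  shift after turn [ 20.7 412.5  38. ]
[ 0.649   0.1178 -4.3577]
hand -0.00031309545207158784 [484.7 342.3  55.5  54.   86.9]
```

>>> send_rows:
  rows:
    - [[0,0,0],-0.012]
    - [[2,38,0],0]
    - [[2,38,0],0]
    - [[2,38,0],0]
    - [[2,38,0],0]
    - [[2,38,0],0]
    - [[2,38,0],0]
    - [[2,38,0],0]

```text
time: 25.9
position: [0.4514, 0.076, 0.1484]
tool_rot: [[0.999, -0.042, 0.001], [-0.042, -0.999, -0.0], [0.001, 0.0, -1.0]]
contact_force: [1.2, 0.0, -4.5]
finger_gap: 0.425
grip_force: 29.9
```

>>> send_rows:
  rows:
    - [[2,38,0],0]
    - [[2,38,0],0]
    - [[2,38,0],0]
    - [[0,32.5,0],0]
    - [[0,0,30],0]
    - [[0,0,30],0]
    - [[0,0,20],0]
    - [[0,0,8],0]

```text
time: 26.57
position: [0.4485, -0.0687, 0.0568]
tool_rot: [[0.999, -0.044, -0.005], [-0.044, -0.999, 0.001], [-0.005, -0.001, -1.0]]
contact_force: [-1.2, 0.1, -4.7]
finger_gap: 0.427
grip_force: 29.9
```

>>> send_rows:
  rows:
    - [[0,0,0],0]
    - [[4,0,1],0]
    - [[3,0,0.5],0]
    - [[1,0,0],0]
    - [[0,0,0],0]

```text
time: 26.98
position: [0.4608, -0.0695, 0.0602]
tool_rot: [[0.999, -0.044, 0.003], [-0.044, -0.999, -0.001], [0.003, 0.001, -1.0]]
contact_force: [-1.2, -0.5, -3.9]
finger_gap: 0.427
grip_force: 29.9
```

>>> send_rows:
  rows:
    - [[1,0,0],0]
    - [[1,0,0],0]
    - [[0,0,0],0]

```text
time: 27.23
position: [0.4615, -0.0694, 0.059]
tool_rot: [[0.999, -0.045, 0.001], [-0.045, -0.999, -0.0], [0.001, 0.0, -1.0]]
contact_force: [-0.3, -0.1, -4.0]
finger_gap: 0.428
grip_force: 29.9
```

Lower 5 mm, then push.

>>> send_rows:
  rows:
    - [[0,0,2],0]
    - [[0,0,2],0]
    - [[0,0,0.5],0]
    - [[0,0,0],0]

```text
time: 27.57
position: [0.461, -0.0694, 0.0541]
tool_rot: [[0.999, -0.045, -0.0], [-0.045, -0.999, 0.0], [-0.0, -0.0, -1.0]]
contact_force: [-0.8, 0.2, -2.1]
finger_gap: 0.432
grip_force: 30.0
```

>>> send_rows:
  rows:
    - [[1,0,0],0]
    - [[1,0,0],0]
    - [[1,0,0],0]
    - [[0,0,0],0]

```text
time: 27.9
position: [0.4623, -0.0694, 0.0541]
tool_rot: [[0.999, -0.045, -0.005], [-0.045, -0.999, 0.0], [-0.005, -0.0, -1.0]]
contact_force: [-12.6, -0.3, 10.5]
finger_gap: 0.427
grip_force: 30.0
```

>>> send_rows:
  rows:
    - [[1,0,1],0]
    - [[0.5,0,0],0]
    - [[0,0,0],0]

```text
time: 28.15
position: [0.4631, -0.0695, 0.0538]
tool_rot: [[0.999, -0.045, -0.006], [-0.045, -0.999, 0.0], [-0.006, -0.0, -1.0]]
contact_force: [-21.2, 1.2, 22.1]
finger_gap: 0.426
grip_force: 30.0
```

>>> send_rows:
  rows:
    - [[0,0,0],0]
    - [[0,0,0],0]
    - [[0,0,0],0]
    - [[0,0,0],0]
    - [[0,0,0],0]
  hand: -0.4

```text
time: 28.57
position: [0.4659, -0.0697, 0.0533]
tool_rot: [[0.999, -0.045, 0.001], [-0.045, -0.999, -0.0], [0.001, 0.0, -1.0]]
contact_force: [-0.3, -0.3, 0.1]
finger_gap: 0.69
grip_force: 0.0
```

>>> send_rows:
  rows:
    - [[0,0,-40],0]
    - [[0,0,-40],0]
    - [[0,0,-40],0]
    - [[-40,0,-20],0]
    - [[-40,0,0],0]
    - [[0,0,0],0]
    - [[0,0,0],0]

```text
time: 29.15
position: [0.3875, -0.066, 0.1922]
tool_rot: [[0.999, -0.046, 0.003], [-0.046, -0.999, -0.001], [0.003, 0.001, -1.0]]
contact_force: [1.4, -0.1, 0.5]
finger_gap: 0.7
grip_force: 0.0
```

```bash
python3 - <<'E'
from h import *
lanes(); tubes('top'); delta(679,30,220,85)
E
```

```text
z54 [486.1 -69.8 145.3  41.4  -1.7] 7540 0.054
z54 [ 482.5 -155.7  144.7   42.5   -2.1] 7744 0.0539
z54 [ 479.6 -241.1  146.3   45.1   -2.8] 7977 0.0538
z54 [ 531.4 -330.1   46.3   40.6   89.2] 2117 0.0539
lane 1 [(44, 53.8), (46, 53.9), (48, 53.8), (50, 54.1), (52, 53.8), (54, 53.9), (56, 54.0), (58, 54.0), (60, 53.9), (62, 54.0), (64, 54.2)]
   tube [465.4 -69.6  95.1  40.1  -2.6] lat [-19.7  19.6]
   block [545.5 -70.8  40.   25.8  87.3] lat [-16.8  22. ]
lane 2 [(44, 54.1), (46, 53.9), (48, 54.0), (50, 53.7), (52, 54.0), (54, 53.5), (56, 53.9), (58, 53.7), (60, 54.0), (62, 53.8), (64, 53.8)]
   tube [ 461.6 -155.1   95.3   41.4   -3. ] lat [-19.5  20.1]
   block [ 541.9 -158.    41.1   25.9   88. ] lat [-18.9  20.6]
lane 3 [(44, 53.8), (46, 54.0), (48, 53.9), (50, 53.9), (52, 53.8), (54, 53.5), (56, 53.9), (58, 54.0), (60, 54.0), (62, 53.9), (64, 53.7)]
   tube [ 458.5 -240.4   94.7   43.7   -2.2] lat [-19.3  20.6]
   block [ 539.1 -244.8   42.7   27.    88.6] lat [-19.8  19.9]
pos [389.  -66.3 192.1] yaw -2.61 shift now [ 285.3 -109.4  -27.9] turn -1.529
  shift after turn [121.2 280.5 -27.9]
```

All three tubes are home. On to the mallet.

>>> send_rows:
  rows:
    - [[35.5,-13.5,-3.5],0]
    - [[35.5,-13.5,-3.5],0]
    - [[35.5,-13.5,-3.5],0]
    - [[35.5,-13.5,-3.5],0]
    - [[35.5,-13.5,-3.5],0]
    - [[35.5,-13.5,-3.5],0]
    - [[35.5,-13.5,-3.5],0]
    - [[35.5,-13.5,-3.5],0]

```text
time: 29.92
position: [0.6796, 0.0301, 0.2173]
tool_rot: [[0.999, -0.045, -0.002], [-0.045, -0.999, 0.0], [-0.002, -0.0, -1.0]]
contact_force: [0.0, -0.8, 1.3]
finger_gap: 0.702
grip_force: 0.0
```

>>> send_rows:
  rows:
    - [[0,0,0],-0.125]
    - [[0,0,0],-0.125]
    - [[0,0,0],-0.125]
    - [[0,0,0],-0.125]
    - [[0,0,0],-0.125]
    - [[0,0,0],-0.125]
    - [[0,0,0],-0.125]
    - [[0,0,0],-0.125]

```text
time: 30.58
position: [0.678, 0.0293, 0.2174]
tool_rot: [[0.572, 0.82, -0.002], [0.82, -0.572, 0.0], [-0.001, -0.002, -1.0]]
contact_force: [0.8, -0.5, -0.1]
finger_gap: 0.699
grip_force: 0.0
```

>>> send_rows:
  rows:
    - [[0,0,0],-0.125]
    - [[0,0,0],-0.125]
    - [[0,0,0],-0.125]
    - [[0,0,0],-0.125]
    - [[0,0,0],-0.029]
    - [[0,0,0],0]
    - [[0,0,0],0]

```text
time: 31.17
position: [0.6776, 0.0292, 0.2179]
tool_rot: [[0.088, 0.996, -0.002], [0.996, -0.088, 0.0], [-0.0, -0.002, -1.0]]
contact_force: [-0.3, -0.7, 0.1]
finger_gap: 0.699
grip_force: 0.0
```

```bash
cat > mal.py <<'E'
from h import *
import sys
m,im,d=shot('wrist',sys.argv[1]); P=cloud(m,d); Z=P[...,2]
R=(P[...,0]>.6)&(P[...,0]<.76)&(P[...,1]>.03)&(P[...,1]<.33)
for nm,lo,hi,z in(('head',.085,.1,.092),('handle',.056,.072,.065),('board',.006,.018,.012),('fork',.046,.056,.054)):
    for c in comps(R&(Z>lo)&(Z<hi),60): print(nm,rect(m,c,z),c.sum(),round(float(np.nanmedian(Z[c])),4))
E
python3 mal.py w3.png; python3 -c "
from h import *
delta(680,120,60,85)"
```

```text
head [682.   78.7  46.2  46.1  84.9] 2341 0.0918
handle [687.8 151.9 101.7  23.8  85.3] 3235 0.0647
board [685.8 126.7 190.4  70.   85.5] 6313 0.0119
pos [677.5  29.1 218.2] yaw 84.92 shift now [ 90.8  -5.5 158.2] turn -0.001
  shift after turn [ 90.8  -5.4 158.2]
```

View pics/w3.png

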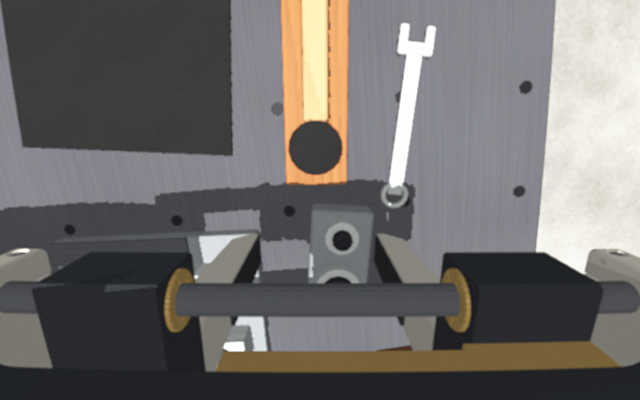

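The mallet head is at wrist pixel (315,147), with the handle running up to (315,0). The small key is at (342,238) and the large one at (335,285). I'll grip the handle now.

>>> send_rows:
  rows:
    - [[31,0,0],0]
    - [[31,0,0],0]
    - [[30,0,40],0]
    - [[0,0,40],0]
    - [[0,0,40],0]
    - [[0,0,30],0]
    - [[0,0,10],0]
    - [[0,0,0],0]
  hand: -0.4

```text
time: 31.88
position: [0.6817, 0.1154, 0.0617]
tool_rot: [[0.088, 0.996, -0.008], [0.996, -0.088, -0.001], [-0.001, -0.008, -1.0]]
contact_force: [-0.5, 0.6, 1.1]
finger_gap: 0.698
grip_force: 0.0
```

>>> send_rows:
  rows:
    - [[0,0,0],0]
    - [[0,0,0],0]
    - [[0,0,0],0]

```text
time: 32.13
position: [0.687, 0.1157, 0.0702]
tool_rot: [[0.087, 0.996, 0.005], [0.996, -0.087, 0.001], [0.001, 0.005, -1.0]]
contact_force: [0.3, 0.2, -0.3]
finger_gap: 0.698
grip_force: 0.0
```

```bash
python3 -c "
from h import *
delta(685.4,120.6,57,85.3)"
```

```text
pos [687.  115.7  70.2] yaw 84.99 shift now [ 4.8 -2.  13.2] turn -0.005
  shift after turn [ 4.8 -2.  13.2]
```

>>> send_rows:
  rows:
    - [[4.5,-1.5,4],-0.005]
    - [[0,0,4],0]
    - [[0,0,4],0]
    - [[0,0,1],0]
    - [[0,0,0],0]
    - [[0,0,0],0]
    - [[0,0,0],0]

```text
time: 32.72
position: [0.6835, 0.1202, 0.0534]
tool_rot: [[0.082, 0.997, -0.0], [0.997, -0.082, -0.0], [-0.0, -0.0, -1.0]]
contact_force: [-0.5, -0.2, 0.0]
finger_gap: 0.7
grip_force: 0.0
```

>>> send_rows:
  rows:
    - [[0,0,0],0]
    - [[0,0,0],0]
    - [[0,0,0],0]
    - [[0,0,0],0]
    - [[0,0,0],0]
    - [[0,0,0],0]
    - [[0,0,0],0]
    - [[0,0,0],0]
  hand: 1
  squeeze: 60

```text
time: 33.38
position: [0.6834, 0.1202, 0.0534]
tool_rot: [[0.082, 0.997, -0.0], [0.997, -0.082, -0.0], [-0.0, -0.0, -1.0]]
contact_force: [-0.3, 0.8, 0.4]
finger_gap: 0.252
grip_force: 60.0
```

>>> send_rows:
  rows:
    - [[0,0,0],0]
    - [[0,0,0],0]
    - [[0,0,0],0]
    - [[0,0,0],0]

```text
time: 33.72
position: [0.6834, 0.1202, 0.0534]
tool_rot: [[0.082, 0.997, -0.0], [0.997, -0.082, 0.0], [-0.0, -0.0, -1.0]]
contact_force: [0.4, 1.0, 1.0]
finger_gap: 0.253
grip_force: 60.0
```

>>> send_rows:
  rows:
    - [[0,0,-5],0]
    - [[0,0,-15],0]
    - [[0,0,-25],0]
    - [[0,0,-30],0]
    - [[0,0,-30],0]
    - [[0,0,-10],0]
    - [[0,0,0],0]
    - [[0,0,0],0]

```text
time: 34.38
position: [0.6836, 0.1203, 0.1686]
tool_rot: [[0.082, 0.997, 0.001], [0.997, -0.082, 0.0], [0.0, 0.001, -1.0]]
contact_force: [0.1, -0.3, -4.8]
finger_gap: 0.253
grip_force: 60.0
```

>>> send_rows:
  rows:
    - [[0,0,0],-0.125]
    - [[0,0,0],-0.125]
    - [[0,0,0],-0.125]
    - [[0,0,0],-0.125]
    - [[0,0,0],-0.125]
    - [[0,0,0],-0.125]
    - [[0,0,0],-0.125]
    - [[0,0,0],-0.125]

```text
time: 35.05
position: [0.6814, 0.12, 0.1642]
tool_rot: [[-0.798, 0.602, -0.006], [0.603, 0.798, -0.001], [0.004, -0.004, -1.0]]
contact_force: [-0.2, 0.1, -4.8]
finger_gap: 0.251
grip_force: 60.0
```

>>> send_rows:
  rows:
    - [[0,0,0],-0.125]
    - [[0,0,0],-0.125]
    - [[0,0,0],-0.125]
    - [[0,0,0],-0.125]
    - [[0,0,0],-0.111]
    - [[0,0,0],0]
    - [[0,0,0],0]

```text
time: 35.63
position: [0.6819, 0.1201, 0.1653]
tool_rot: [[-0.999, 0.045, -0.005], [0.045, 0.999, -0.0], [0.005, -0.001, -1.0]]
contact_force: [-0.4, -0.3, -4.7]
finger_gap: 0.254
grip_force: 60.0
```

```bash
python3 - <<'E'
from h import *
delta(509.4,-71.8,150,177.6); s=ctrl.sense(); print(s['contact_force'],s['torque'],s['grip_force'],s['finger_gap'])
m,im,d=shot('scene','s4.png')
m,im,d=shot('wrist','w4.png')
E
```

```text
pos [681.9 120.1 165.3] yaw 177.4 shift now [ 163.6 -199.5   15.3] turn -0.003
  shift after turn [ 164.3 -198.9   15.3]
[-0.3588 -0.282  -4.7368] [ 0.0599 -0.0126 -0.0174] 59.99724268913269 0.2541875111980965
```

View pics/s4.png

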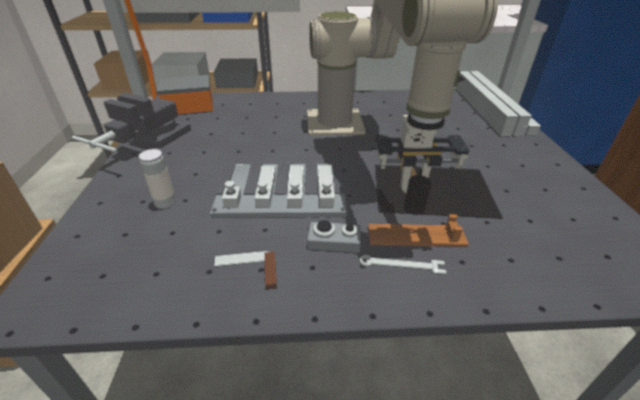

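The mallet is held level at (417,190) and its rest is empty. Moving over pin 1.

>>> send_rows:
  rows:
    - [[23.5,-28.5,0],0]
    - [[23.5,-28.5,0],0]
    - [[23.5,-28.5,0],0]
    - [[23.5,-28.5,0],0]
    - [[23.5,-28.5,0],0]
    - [[23.5,-28.5,0],0]
    - [[23.5,-28.5,0],0]
    - [[0,0,0],0]

```text
time: 36.4
position: [0.5065, -0.0762, 0.1674]
tool_rot: [[-0.999, 0.048, -0.004], [0.048, 0.999, -0.002], [0.004, -0.002, -1.0]]
contact_force: [-0.0, -0.9, -5.0]
finger_gap: 0.255
grip_force: 60.0
```

>>> send_rows:
  rows:
    - [[0,0,0],0]
    - [[0,0,0],0]
    - [[0,0,10],0]
    - [[0,0,10],0]
    - [[0,0,0],0]
    - [[0,0,0],0]

```text
time: 36.9
position: [0.5099, -0.0713, 0.1466]
tool_rot: [[-0.999, 0.041, -0.003], [0.041, 0.999, 0.001], [0.003, 0.001, -1.0]]
contact_force: [0.4, -0.8, -4.0]
finger_gap: 0.254
grip_force: 60.0
```

```bash
python3 - <<'E'
from h import *
delta(509.4,-71.8,107.4,177.6); s=ctrl.sense(); print(s['contact_force'])
E
```

```text
pos [509.9 -71.3 146.6] yaw 177.66 shift now [ 0.5 -0.5 39.2] turn 0.001
  shift after turn [ 0.5 -0.5 39.2]
[ 0.3731 -0.7987 -4.0054]
```

>>> send_rows:
  rows:
    - [[0,0,8],0]
    - [[0,0,8],0]
    - [[0,0,5],0]
    - [[0,0,5],0]
    - [[0,0,4],0]
    - [[0,0,3],0]
    - [[0,0,0],0]
    - [[0,0,0],0]

```text
time: 37.57
position: [0.5108, -0.0723, 0.1152]
tool_rot: [[-0.999, 0.042, 0.0], [0.042, 0.999, -0.0], [-0.0, -0.0, -1.0]]
contact_force: [-0.6, -1.2, -4.3]
finger_gap: 0.251
grip_force: 60.0
```

>>> send_rows:
  rows:
    - [[0,0,2],0]
    - [[0,0,2],0]
    - [[0,0,2],0]
    - [[0,0,0],0]

```text
time: 37.9
position: [0.511, -0.0724, 0.1095]
tool_rot: [[-0.999, 0.042, 0.001], [0.042, 0.999, -0.0], [-0.001, -0.0, -1.0]]
contact_force: [-0.9, -1.1, -1.2]
finger_gap: 0.248
grip_force: 60.0
```

```bash
python3 - <<'E'
from h import *
m,im,d=shot('scene'); cv2.imwrite('pics/s5.png',cv2.resize(im[110:250,180:480],None,fx=2.6,fy=2.6,interpolation=cv2.INTER_CUBIC))
P=cloud(m,d); Z=P[...,2]
k=(P[...,0]>.5)&(P[...,0]<.6)&(P[...,1]<0)&(P[...,1]>-.36)&(Z>.058)
for c in comps(k,15): print(c.sum(),np.nanmedian(P[c],0),np.nanpercentile(Z[c],[2,98]))
E
```

```text
7442 [ 0.5453 -0.0776  0.3941] [0.0978 0.5128]
99 [ 0.5453 -0.3331  0.0787] [0.0583 0.0864]
102 [ 0.5478 -0.246   0.081 ] [0.0582 0.0859]
99 [ 0.552  -0.1587  0.08  ] [0.0584 0.0867]
```

View pics/s5.png

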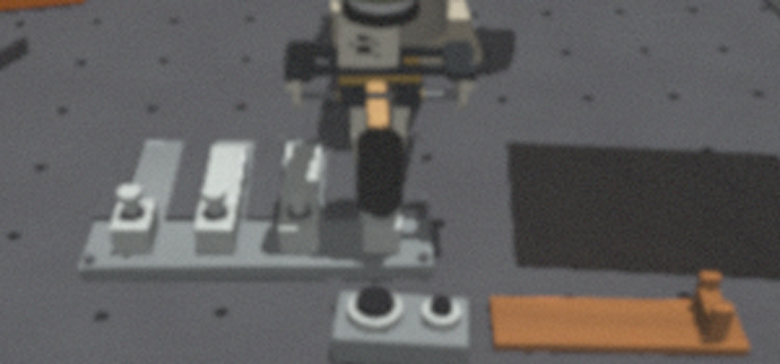

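>>> send_rows:
  rows:
    - [[0,0,1.5],0]
    - [[0,0,1.5],0]
    - [[0,0,0],0]
    - [[0,0,0],0]

```text
time: 38.28
position: [0.511, -0.0724, 0.1072]
tool_rot: [[-0.999, 0.042, 0.001], [0.042, 0.999, -0.0], [-0.001, -0.0, -1.0]]
contact_force: [-4.3, -0.6, 8.2]
finger_gap: 0.254
grip_force: 60.0
```

>>> send_rows:
  rows:
    - [[0,0,1.5],0]
    - [[0,0,1.5],0]
    - [[0,0,0],0]
    - [[0,0,0],0]

```text
time: 38.62
position: [0.5112, -0.0726, 0.1068]
tool_rot: [[-0.999, 0.042, 0.001], [0.042, 0.999, -0.001], [-0.001, -0.001, -1.0]]
contact_force: [-18.5, 1.4, 30.2]
finger_gap: 0.253
grip_force: 60.0
```

>>> send_rows:
  rows:
    - [[0,0,-10],0]
    - [[0,0,-15],0]
    - [[0,0,-20],0]
    - [[0,0,0],0]
    - [[0,-29,0],0]
    - [[0,-29,0],0]
    - [[0,-29,0],0]
    - [[0,0,0],0]

```text
time: 39.28
position: [0.5064, -0.1633, 0.1471]
tool_rot: [[-0.999, 0.044, -0.001], [0.044, 0.999, -0.002], [0.001, -0.002, -1.0]]
contact_force: [0.3, -0.2, -4.7]
finger_gap: 0.251
grip_force: 60.0
```

>>> send_rows:
  rows:
    - [[0,0,0],0]
    - [[0,0,0],0]
    - [[0,0,0],0]

```text
time: 39.53
position: [0.5069, -0.1582, 0.1475]
tool_rot: [[-0.999, 0.041, -0.001], [0.041, 0.999, 0.001], [0.001, 0.001, -1.0]]
contact_force: [-0.4, 0.4, -4.5]
finger_gap: 0.255
grip_force: 60.0
```

```bash
cat > pins.py <<'E'
from h import *
import sys
m,im,d=shot('scene'); P=cloud(m,d); Z=P[...,2]
for i,(x,y) in enumerate([(551.2,-71.7),(547.2,-159.2),(543.4,-246.4),(540.,-333)]):
    s=(np.hypot(P[...,0]*1000-x,P[...,1]*1000-y)<18)&(Z<.1)
    print('pin',i+1,s.sum(),np.round(np.percentile(Z[s],[50,75,90,97]),4) if s.sum()>5 else '')
E
python3 pins.py; python3 - <<'E'
from h import *
delta(506.5,-159,107,177.6); print(ctrl.sense()['torque'])
m,im,d=shot('scene'); P=cloud(m,d); Z=P[...,2]
k=(abs(P[...,0]-.545)<.05)&(abs(P[...,1]+.16)<.05)&(im.max(2)<70)&(Z<.25)&(Z>.06)
print('head z range',k.sum(),np.percentile(Z[k],[1,5,50,95,99]))
E
```

```text
pin 1 160 [0.055  0.0653 0.0674 0.0683]
pin 2 195 [0.0582 0.0788 0.0845 0.0857]
pin 3 197 [0.0581 0.0805 0.0848 0.0853]
pin 4 208 [0.0572 0.0779 0.0845 0.0854]
pos [ 507.  -158.1  147.8] yaw 177.66 shift now [ 0.4 -0.9 40.8] turn 0.001
  shift after turn [ 0.4 -0.9 40.8]
[ 0.0714 -0.0497  0.0208]
head z range 740 [0.1107 0.1169 0.1761 0.2477 0.2492]
```

Pin 1 is home, with its top at about 66 mm. Now pin 2.

>>> send_rows:
  rows:
    - [[0,-1,8],0]
    - [[0,0,8],0]
    - [[0,0,5],0]
    - [[0,0,5],0]
    - [[0,0,4],0]
    - [[0,0,3],0]
    - [[0,0,3],0]
    - [[0,0,0],0]

```text
time: 40.3
position: [0.5073, -0.1602, 0.1122]
tool_rot: [[-0.999, 0.042, 0.001], [0.042, 0.999, -0.0], [-0.001, -0.0, -1.0]]
contact_force: [0.5, 0.2, -5.1]
finger_gap: 0.255
grip_force: 60.0
```

>>> send_rows:
  rows:
    - [[0,0,2],0]
    - [[0,0,2],0]
    - [[0,0,1.5],0]
    - [[0,0,0],0]
    - [[0,0,0],0]

```text
time: 40.72
position: [0.5074, -0.1603, 0.1072]
tool_rot: [[-0.999, 0.042, 0.001], [0.042, 0.999, -0.0], [-0.001, -0.0, -1.0]]
contact_force: [-2.1, 0.7, 3.4]
finger_gap: 0.255
grip_force: 60.0
```

>>> send_rows:
  rows:
    - [[0,0,1.5],0]
    - [[0,0,0],0]
    - [[0,0,0],0]

```text
time: 40.97
position: [0.5073, -0.1603, 0.1071]
tool_rot: [[-0.999, 0.042, 0.001], [0.042, 0.999, -0.0], [-0.001, -0.0, -1.0]]
contact_force: [-9.4, 3.1, 15.4]
finger_gap: 0.254
grip_force: 60.0
```

>>> send_rows:
  rows:
    - [[0,0,1.5],0]
    - [[0,0,0],0]
    - [[0,0,0],0]

```text
time: 41.22
position: [0.5073, -0.1604, 0.1069]
tool_rot: [[-0.999, 0.042, 0.001], [0.042, 0.999, -0.001], [-0.001, -0.001, -1.0]]
contact_force: [-16.2, 5.0, 27.1]
finger_gap: 0.251
grip_force: 60.0
```

>>> send_rows:
  rows:
    - [[0,0,-10],0]
    - [[0,0,-15],0]
    - [[0,0,-20],0]
    - [[0,0,0],0]
    - [[0,-29,0],0]
    - [[0,-29,0],0]
    - [[0,-29,0],0]
    - [[0,0,0],0]

```text
time: 41.88
position: [0.5026, -0.2516, 0.1476]
tool_rot: [[-0.999, 0.045, -0.001], [0.045, 0.999, -0.002], [0.001, -0.002, -1.0]]
contact_force: [1.0, 0.1, -4.1]
finger_gap: 0.258
grip_force: 60.0
```

>>> send_rows:
  rows:
    - [[0,0,0],0]
    - [[0,0,0],0]
    - [[0,0,0],0]

```text
time: 42.13
position: [0.5032, -0.246, 0.1479]
tool_rot: [[-0.999, 0.041, -0.001], [0.041, 0.999, 0.001], [0.001, 0.001, -1.0]]
contact_force: [0.6, 0.9, -4.5]
finger_gap: 0.253
grip_force: 60.0
```

```bash
python3 pins.py; python3 - <<'E'
from h import *
delta(503,-246.5,107,177.6)
E
```

```text
pin 1 159 [0.0552 0.065  0.0666 0.0681]
pin 2 163 [0.0548 0.0643 0.0669 0.0683]
pin 3 201 [0.0578 0.0794 0.0846 0.0856]
pin 4 203 [0.0584 0.0784 0.0847 0.0852]
pos [ 503.3 -246.   148.2] yaw 177.66 shift now [ 0.3 -0.5 41.2] turn 0.001
  shift after turn [ 0.3 -0.5 41.2]
```

>>> send_rows:
  rows:
    - [[0,0,8],0]
    - [[0,0,8],0]
    - [[0,0,5],0]
    - [[0,0,5],0]
    - [[0,0,4],0]
    - [[0,0,3],0]
    - [[0,0,3],0]
    - [[0,0,0],0]

```text
time: 42.85
position: [0.5037, -0.2471, 0.1127]
tool_rot: [[-0.999, 0.042, 0.001], [0.042, 0.999, -0.0], [-0.001, -0.0, -1.0]]
contact_force: [-0.6, 0.8, -4.9]
finger_gap: 0.252
grip_force: 60.0
```

>>> send_rows:
  rows:
    - [[0,0,2],0]
    - [[0,0,2],0]
    - [[0,0,1.5],0]
    - [[0,0,0],0]
    - [[0,0,0],0]

```text
time: 43.27
position: [0.5037, -0.2472, 0.1075]
tool_rot: [[-0.999, 0.042, 0.001], [0.042, 0.999, -0.0], [-0.001, -0.0, -1.0]]
contact_force: [0.9, 1.3, -0.1]
finger_gap: 0.254
grip_force: 60.0
```

>>> send_rows:
  rows:
    - [[0,0,1.5],0]
    - [[0,0,1.5],0]
    - [[0,0,0],0]
    - [[0,0,0],0]

```text
time: 43.6
position: [0.5037, -0.2474, 0.107]
tool_rot: [[-0.999, 0.042, 0.001], [0.042, 0.999, -0.001], [-0.001, -0.001, -1.0]]
contact_force: [-10.3, 5.5, 19.5]
finger_gap: 0.253
grip_force: 60.0
```

>>> send_rows:
  rows:
    - [[0,0,-10],0]
    - [[0,0,-20],0]
    - [[0,0,-30],0]
    - [[0,0,0],0]
    - [[-15,34,0],0]
    - [[-15,34,0],0]
    - [[-15,34,0],0]
    - [[-15,34,0],0]

```text
time: 44.27
position: [0.5689, -0.1124, 0.1628]
tool_rot: [[-0.999, 0.043, -0.001], [0.043, 0.999, 0.0], [0.001, 0.0, -1.0]]
contact_force: [0.1, -0.1, -5.0]
finger_gap: 0.254
grip_force: 60.0
```

>>> send_rows:
  rows:
    - [[-15,34,0],0]
    - [[-15,34,0],0]
    - [[-15,34,0],0]
    - [[-15,34,0],0]
    - [[-15,34,0],0]
    - [[-15,34,0],0]
    - [[-14,34,0],0]
    - [[0,0,0],0]

```text
time: 44.93
position: [0.6835, 0.1266, 0.1615]
tool_rot: [[-0.999, 0.037, -0.001], [0.037, 0.999, 0.003], [0.001, 0.003, -1.0]]
contact_force: [0.4, -0.5, -5.3]
finger_gap: 0.256
grip_force: 60.0
```

>>> send_rows:
  rows:
    - [[0,0,0],0.125]
    - [[0,0,0],0.125]
    - [[0,0,0],0.125]
    - [[0,0,0],0.125]
    - [[0,0,0],0.125]
    - [[0,0,0],0.125]
    - [[0,0,0],0.125]
    - [[0,0,0],0.125]

```text
time: 45.6
position: [0.6823, 0.1195, 0.1622]
tool_rot: [[-0.499, 0.866, -0.002], [0.867, 0.499, -0.0], [0.001, -0.002, -1.0]]
contact_force: [-0.4, -0.6, -4.3]
finger_gap: 0.252
grip_force: 60.0
```

>>> send_rows:
  rows:
    - [[0,0,0],0.125]
    - [[0,0,0],0.125]
    - [[0,0,0],0.125]
    - [[0,0,0],0.125]
    - [[0,0,0],0.111]
    - [[0,0,0],0]
    - [[0,0,0],0]

```text
time: 46.18
position: [0.6825, 0.1196, 0.1628]
tool_rot: [[0.078, 0.997, -0.002], [0.997, -0.078, -0.0], [-0.0, -0.002, -1.0]]
contact_force: [-0.6, 0.8, -4.2]
finger_gap: 0.254
grip_force: 60.0
```

```bash
python3 pins.py; python3 - <<'E'
from h import *
delta(683.4,120.2,53.8,85.3)
m,im,d=shot('wrist','w6.png'); P=cloud(m,d); Z=P[...,2]
z0=ctrl.sense()['position'][2]
# handle ahead of jaws: slope of its top
k=np.zeros(Z.shape,bool); k[:250,280:360]=1
k&=(abs(Z-z0-.012)<.03)&(P[...,1]>.14)
for c in comps(k,200):
    q=P[c]; A=np.c_[q[:,1]-.12,np.ones(len(q))]; print('handle top slope,rel z at grip',np.linalg.lstsq(A,q[:,2]-z0,rcond=None)[0],rect(m,c,np.median(q[:,2])))
E
```

```text
pin 1 160 [0.0551 0.065  0.0672 0.0679]
pin 2 159 [0.055  0.0654 0.067  0.0677]
pin 3 153 [0.0548 0.0648 0.0666 0.0677]
pin 4 210 [0.0575 0.0781 0.0846 0.0858]
pos [682.6 119.6 163.1] yaw 85.53 shift now [  0.7   0.8 109.3] turn 0.004
  shift after turn [  0.7   0.8 109.3]
handle top slope,rel z at grip [0.0011 0.0107] [689.6 187.3  96.4  23.5  85.7]
```

View pics/w6.png

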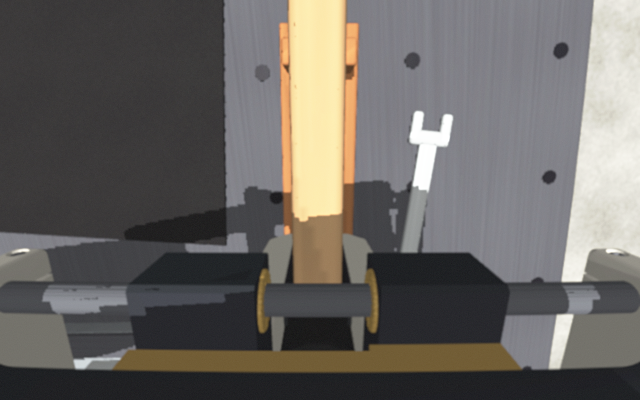

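All three pins are home and the handle is level, lined up between the fork cheeks at (290, 355). I'll lower it onto the rest.

>>> send_rows:
  rows:
    - [[0.5,1,25],0.004]
    - [[0,0,25],0]
    - [[0,0,20],0]
    - [[0,0,15],0]
    - [[0,0,10],0]
    - [[0,0,5],0]
    - [[0,0,0],0]
    - [[0,0,0],0]

```text
time: 46.95
position: [0.6846, 0.1202, 0.0654]
tool_rot: [[0.086, 0.996, 0.001], [0.996, -0.086, 0.0], [0.0, 0.001, -1.0]]
contact_force: [0.1, -0.0, -3.5]
finger_gap: 0.252
grip_force: 60.0
```

>>> send_rows:
  rows:
    - [[0,0,0],0]
    - [[0,0,3],0]
    - [[0,0,0],0]
    - [[0,0,0],0]

```text
time: 47.28
position: [0.6841, 0.1202, 0.0618]
tool_rot: [[0.086, 0.996, 0.0], [0.996, -0.086, 0.0], [0.0, 0.0, -1.0]]
contact_force: [-0.4, -0.2, -4.5]
finger_gap: 0.251
grip_force: 60.0
```

```bash
python3 - <<'E'
from h import *
delta(683.4,120.2,53.4,85.3); print(ctrl.sense()['contact_force'])
E
```

```text
pos [684.1 120.2  61.8] yaw 85.08 shift now [-0.  -0.7  8.4] turn -0.004
  shift after turn [-0.  -0.7  8.4]
[-0.4302 -0.2464 -4.4932]
```

>>> send_rows:
  rows:
    - [[0,-0.7,3],-0.004]
    - [[0,0,3],0]
    - [[0,0,1.5],0]
    - [[0,0,0],0]
    - [[0,0,0],0]

```text
time: 47.7
position: [0.6831, 0.1202, 0.0537]
tool_rot: [[0.082, 0.997, -0.0], [0.997, -0.082, -0.0], [-0.0, -0.0, -1.0]]
contact_force: [-0.2, -0.3, -4.4]
finger_gap: 0.258
grip_force: 60.0
```

>>> send_rows:
  rows:
    - [[0,0,1],0]
    - [[0,0,0],0]
    - [[0,0,0],0]

```text
time: 47.95
position: [0.6834, 0.1203, 0.0534]
tool_rot: [[0.082, 0.997, 0.0], [0.997, -0.082, 0.0], [0.0, 0.0, -1.0]]
contact_force: [-2.3, 0.8, 0.9]
finger_gap: 0.254
grip_force: 60.0
```

>>> send_rows:
  rows:
    - [[0,0,0],0]
    - [[0,0,0],0]
    - [[0,0,0],0]
    - [[0,0,0],0]
    - [[0,0,0],0]
    - [[0,0,0],0]
  hand: -0.3

```text
time: 48.45
position: [0.6834, 0.1202, 0.053]
tool_rot: [[0.082, 0.997, 0.0], [0.997, -0.082, -0.0], [-0.0, 0.0, -1.0]]
contact_force: [0.1, 0.2, -0.5]
finger_gap: 0.623
grip_force: 0.0
```

>>> send_rows:
  rows:
    - [[0,0,-10],0]
    - [[0,0,-30],0]
    - [[0,0,-40],0]
    - [[0,0,-40],0]
    - [[0,0,-30],0]
    - [[-35,0,0],0]
    - [[-40,0,0],0]
    - [[-40,0,0],0]

```text
time: 49.12
position: [0.6743, 0.0053, 0.2054]
tool_rot: [[0.08, 0.997, 0.003], [0.997, -0.08, -0.0], [-0.0, 0.003, -1.0]]
contact_force: [-0.1, 0.0, -0.6]
finger_gap: 0.65
grip_force: 0.0
```

>>> send_rows:
  rows:
    - [[-40,0,0],0]
    - [[-40,0,0],0]
    - [[-40,0,0],0]
    - [[-20,0,0],0]
    - [[0,0,0],0]
    - [[0,0,0],0]
  hand: 1
  squeeze: 20

```text
time: 49.62
position: [0.6622, -0.1353, 0.2037]
tool_rot: [[0.085, 0.996, 0.001], [0.996, -0.085, 0.0], [0.0, 0.001, -1.0]]
contact_force: [0.2, -0.2, 0.4]
finger_gap: 0.267
grip_force: 0.0
```

```bash
python3 mal.py w7.png; python3 - <<'E'
from h import *
m,im,d=shot('wrist'); P=cloud(m,d); Z=P[...,2]
k=(P[...,0]>.63)&(P[...,0]<.76)&(P[...,1]<.02)&(P[...,1]>-.14)
for c in comps(k&(Z>.028)&(Z<.06),100): print('panel',rect(m,c,.035),c.sum())
for c in comps(k&(Z>.038)&(Z<.075),40): print('key?',rect(m,c,np.nanmedian(Z[c])),c.sum(),np.nanmedian(P[c],0),np.percentile(Z[c],[5,95]))
for c in comps(k&(Z>.028)&(im.max(2)<70),40): print('dark',rect(m,c,np.nanmedian(Z[c])),c.sum(),np.nanmedian(P[c],0))
for t in('key_small_top','key_large_top'): print(t,[(np.round(w(m,r['location']),3),r['confidence']) for r in ctrl.recognise(t,'wrist')])
delta(690,-30,150,85)
E
```

```text
board [678.4  40.4  69.5  22.4  -4.9] 1714 0.0119
panel [695.8 -61.2 127.7  69.3  81.8] 9415
key? [700.8 -24.9  37.1  36.7  85.3] 1387 [ 0.7    -0.0255  0.0474] [0.0453 0.0576]
key? [691.7 -85.6  50.8  50.7  85.2] 2438 [ 0.6917 -0.0852  0.055 ] [0.0457 0.0578]
dark [701.3 -27.1  19.   14.   26.7] 94 [ 0.7049 -0.0297  0.0565]
dark [694.5 -92.9  33.5  19.4  24.6] 189 [ 0.6999 -0.0973  0.0568]
dark [667.  -99.1  23.3  14.8  -4.9] 1077 [ 0.6668 -0.1049  0.2799]
dark [ 643.2 -100.5   28.9   23.3   -4.6] 11139 [ 0.6429 -0.1     0.2921]
dark [ 695.9 -105.    40.3   23.3   -4.8] 11612 [ 0.6918 -0.1036  0.2921]
dark [ 736.1 -109.5   18.5    1.9   -5.9] 280 [ 0.7377 -0.1093  0.2832]
dark [ 677.4 -111.8  100.     8.6   -5.5] 15055 [ 0.6787 -0.1122  0.3052]
key_small_top [(array([ 0.698, -0.025,  0.055]), 0.63)]
key_large_top [(array([ 0.693, -0.085,  0.055]), 0.69), (array([ 0.551, -0.157,  0.058]), 0.44)]
pos [ 662.7 -132.4  203.2] yaw 85.4 shift now [104.2  19.   53.2] turn 0.007
  shift after turn [104.4  18.3  53.2]
```

View pics/w7.png

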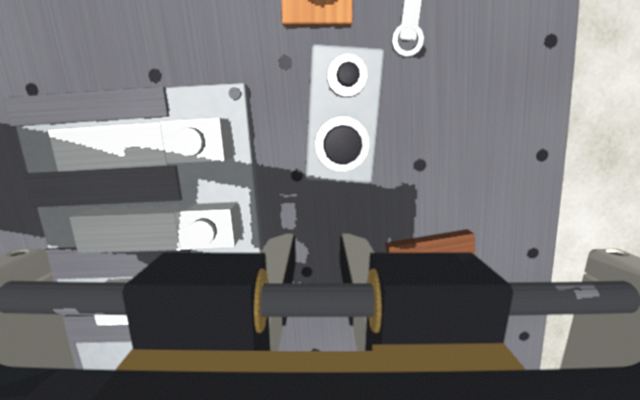

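The panel shows the small key at wrist pixel (347,74) and the large one at (343,144). The fits put them at (700.5,-25) and (692,-85.5), tops near z 57.5 mm. First I'll go over the small key.

>>> send_rows:
  rows:
    - [[28,7,0],0]
    - [[28,7,0],0]
    - [[27,7.5,0],0]
    - [[27,7.5,0],0]
    - [[0,0,35],0]
    - [[0,0,35],0]
    - [[0,0,35],0]
    - [[0,0,0],0]
  hand: 1

```text
time: 50.48
position: [0.6948, -0.0241, 0.0885]
tool_rot: [[0.079, 0.997, -0.013], [0.997, -0.079, 0.001], [0.0, -0.013, -1.0]]
contact_force: [-2.0, 0.1, -2.1]
finger_gap: 0.002
grip_force: 0.0
```

>>> send_rows:
  rows:
    - [[0,0,0],0]
    - [[0,0,0],0]
    - [[0,0,0],0]
    - [[0,0,0],0]

```text
time: 50.82
position: [0.7024, -0.0268, 0.1018]
tool_rot: [[0.082, 0.997, 0.005], [0.997, -0.082, -0.001], [-0.0, 0.005, -1.0]]
contact_force: [0.1, -0.5, 0.2]
finger_gap: 0.005
grip_force: 0.0
```

```bash
python3 - <<'E'
from h import *
delta(700.5,-25,76.5); m,im,d=shot('wrist')
P=cloud(m,d);Z=P[...,2]
R=(P[...,0]>.6)&(P[...,0]<.76)&(P[...,1]>.03)&(P[...,1]<.33)
for nm,lo,hi,z in(('head',.085,.1,.092),('handle',.056,.072,.065)):
    for c in comps(R&(Z>lo)&(Z<hi),60): print(nm,rect(m,c,z),c.sum(),round(float(np.nanmedian(Z[c])),4))
E
```

```text
pos [702.4 -26.8 101.8] yaw 85.3 shift now [ 1.7 -2.1 25.3] turn 0
head [682.1  76.5  46.8  44.7  -5.1] 8447 0.0919
handle [694.8  62.   33.8   7.8  38.6] 197 0.0644
```

The mallet is back in place. Pressing the small key.

>>> send_rows:
  rows:
    - [[1.5,-2,10],0]
    - [[0,0,8],0]
    - [[0,0,4],0]
    - [[0,0,0],0]
    - [[0,0,0],0]
    - [[0,0,0],0]

```text
time: 51.37
position: [0.6982, -0.025, 0.0759]
tool_rot: [[0.082, 0.997, -0.001], [0.997, -0.082, 0.0], [0.0, -0.001, -1.0]]
contact_force: [-1.3, 0.1, 1.6]
finger_gap: 0.007
grip_force: 0.8
```

>>> send_rows:
  rows:
    - [[0,0,2],0]
    - [[0,0,2],0]
    - [[0,0,2],0]
    - [[0,0,0],0]
    - [[0,0,0],0]

```text
time: 51.78
position: [0.6988, -0.0251, 0.0704]
tool_rot: [[0.082, 0.997, 0.001], [0.997, -0.082, -0.0], [-0.0, 0.001, -1.0]]
contact_force: [-1.6, 0.5, 4.9]
finger_gap: 0.009
grip_force: 2.4
```

>>> send_rows:
  rows:
    - [[0,0,1],0]
    - [[0,0,1],0]
    - [[0,0,0],0]
    - [[0,0,0],0]

```text
time: 52.12
position: [0.6989, -0.0251, 0.0702]
tool_rot: [[0.082, 0.997, 0.001], [0.997, -0.082, -0.0], [-0.0, 0.001, -1.0]]
contact_force: [-7.5, -0.3, 15.0]
finger_gap: 0.005
grip_force: 7.7
```

The small key bottomed out at 15 N. Releasing it and moving to the large one.

>>> send_rows:
  rows:
    - [[0,0,-10],0]
    - [[0,0,-20],0]
    - [[0,0,0],0]
    - [[-20,-1,0],0]
    - [[-20,-1,0],0]
    - [[-20,0,0],0]
    - [[0,0,0],0]
    - [[0,0,0],0]

```text
time: 52.78
position: [0.6912, -0.0856, 0.097]
tool_rot: [[0.084, 0.996, -0.001], [0.996, -0.084, 0.0], [0.0, -0.001, -1.0]]
contact_force: [1.0, -0.1, 0.3]
finger_gap: 0.004
grip_force: 0.0
```

>>> send_rows:
  rows:
    - [[0,0,10],0]
    - [[0,0,8],0]
    - [[0,0,4],0]
    - [[0,0,0],0]
    - [[0,0,0],0]

```text
time: 53.2
position: [0.6911, -0.0837, 0.0752]
tool_rot: [[0.081, 0.997, -0.001], [0.997, -0.081, 0.001], [0.0, -0.002, -1.0]]
contact_force: [-1.1, 1.1, 2.1]
finger_gap: 0.007
grip_force: 1.0
```

>>> send_rows:
  rows:
    - [[0,0,2],0]
    - [[0,0,2],0]
    - [[0,0,2],0]
    - [[0,0,1],0]
    - [[0,0,0],0]
    - [[0,0,0],0]

```text
time: 53.7
position: [0.6918, -0.0843, 0.0702]
tool_rot: [[0.082, 0.997, 0.001], [0.997, -0.082, 0.0], [0.0, 0.001, -1.0]]
contact_force: [-3.7, 2.4, 11.3]
finger_gap: 0.005
grip_force: 4.8
```

>>> send_rows:
  rows:
    - [[0,0,1],0]
    - [[0,0,1],0]
    - [[0,0,0],0]
    - [[0,0,0],0]

```text
time: 54.03
position: [0.692, -0.0842, 0.07]
tool_rot: [[0.082, 0.997, 0.001], [0.997, -0.082, 0.0], [0.0, 0.001, -1.0]]
contact_force: [-10.5, 4.3, 20.8]
finger_gap: 0.005
grip_force: 10.2
```

>>> send_rows:
  rows:
    - [[0,0,-20],0]
    - [[0,0,-40],0]
    - [[0,0,-40],0]
    - [[0,0,-40],0]
    - [[0,0,-30],0]
    - [[36,-16,0],0]
    - [[36,-16,0],0]
    - [[36,-16,0],0]

```text
time: 54.7
position: [0.6525, 0.0271, 0.2377]
tool_rot: [[0.084, 0.996, 0.002], [0.996, -0.084, -0.0], [-0.0, 0.002, -1.0]]
contact_force: [0.5, 0.2, -0.5]
finger_gap: 0.005
grip_force: 0.0
```

>>> send_rows:
  rows:
    - [[36,-16,0],0]
    - [[36,-16,0],0]
    - [[36,-16,0],0]
    - [[36,-16,0],0]
    - [[0,0,0],0]
    - [[0,0,0],0]
    - [[0,0,0],0]
    - [[0,0,0],0]

```text
time: 55.37
position: [0.601, 0.1744, 0.2368]
tool_rot: [[0.083, 0.997, 0.0], [0.997, -0.083, -0.001], [-0.001, 0.0, -1.0]]
contact_force: [0.8, 0.1, -0.5]
finger_gap: 0.008
grip_force: 0.0
```

```bash
cat > fin.py <<'E'
from h import *
m,im,d=shot('top'); P=cloud(m,d); Z=P[...,2]
k=(P[...,0]>.35)&(P[...,0]<.62)&(P[...,1]<.02)&(P[...,1]>-.42)&(Z>.044)
for c in comps(k,60): print('top tube+block (expect 166x40)',rect(m,c,.054),c.sum())
cv2.imwrite('pics/fin.png',cv2.resize(im[130:290,150:410],None,fx=3,fy=3,interpolation=cv2.INTER_CUBIC))
E
python3 fin.py; python3 pins.py; python3 -c "
from h import *
s=ctrl.sense(); print(s['time'],s['position'],s['contact_force'])"
```

```text
top tube+block (expect 166x40) [495.2 -69.6 163.6  39.9  -1.3] 602
top tube+block (expect 166x40) [ 491.1 -156.3  166.2   40.3   -1.9] 604
top tube+block (expect 166x40) [ 487.8 -242.9  166.4   41.6   -3. ] 612
top tube+block (expect 166x40) [ 538.1 -332.9   53.9   40.6   -0.4] 204
pin 1 164 [0.0548 0.0651 0.0668 0.0679]
pin 2 158 [0.0554 0.0648 0.0669 0.0675]
pin 3 159 [0.0552 0.0645 0.067  0.0675]
pin 4 205 [0.0576 0.0784 0.0846 0.0859]
55.4667 [0.6011 0.1742 0.2368] [-0.2043 -0.5799 -0.402 ]
```

View pics/fin.png

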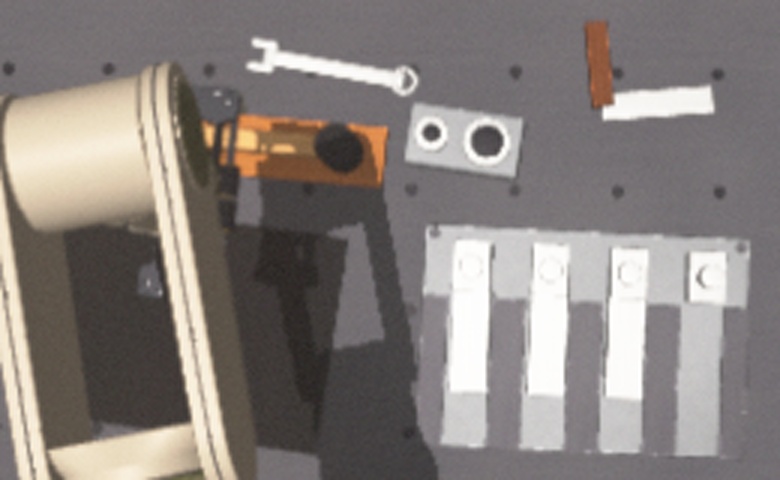

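The final picture shows the tubes against the stops in lanes 1-3, at columns 470, 548 and 627. The mallet is on its rest at (338,147) and nothing else has moved, so I'm handing in.

```bash
python3 -c "
from h import *
print(ctrl.sign_off())"
```

```text
the job is handed in; nothing more can be done
None
```

All three tubes are butted in lanes 1–3 and their pins driven home with the mallet; it is back on its rest, both keys were pressed in order, and the job is handed in at about 55 s, with no verdict shown.

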